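# Draw the hatch bolt and dock the battery pack

## Robot

A 6-joint arm with a two-finger parallel gripper is mounted at the origin on a cart in front of the work surface, level with it; the furniture and walls round the work are solid. World frame = base frame: x ahead of the robot, y to its left, z up, the work surface at z = 0. Lengths are in mm, angles in rad, forces in N, time in s.
With the tool pointing down it reaches from about 400 to 925 mm from the base axis. Payload 12.5 kg.
Tool frame: the origin (TCP) lies at the very end of the fingers, on their centre line; the grasp point (between the pads) lies 19 mm behind it (env.grip_point_offset is the distance from the TCP to the grasp point, in mm); z points along the fingers, y is the direction in which the jaws open and shut (so a half turn about z gives the same grasp; the last joint's range is limited). The gripper opens to 95 mm and grips with 3 to 60 N. Pads are 20 mm wide; open, the fingers measure 119 mm over their backs; the gripper's body (75 mm by 180 mm) begins 59 mm behind the grasp point.
Start: joints at [-1.366, 0.491, 1.559, -0, 1.092, -0.106], TCP at [191.161, -595.067, 214.661] pointing down, gripper open.
Joint ranges: [-3.1, 3.1], [-0.84, 2.19], [0.05, 2.79], [-1.13, 4.28], [0.06, 2.93], [-2.69, 2.69]. Speed limits (rad/s): [2.22, 2.22, 2.79, 3.14, 3.14, 3.14].

## Interface

Orientations are given as [roll, pitch, yaw] about the fixed x, y, z axes, in that order (R = Rz(yaw) Ry(pitch) Rx(roll)).
In Python, from cell import env gives the robot as it stands.
- The arm moves only by the tool drive_tool, never from a script. Its argument "commands" is a list of rows, each an object of numbers: "dx", "dy", "dz": the shift along the world's x, y, z in mm; "yaw": the turn about the world's z in degrees. In form: [{"dx": .., "dy": .., "dz": .., "yaw": ..}, ...]. A call has 1 to 5 rows; each row shifts and turns the commanded pose from where the row before left it; what a row does not reach is not made up. A row lasts 1/12 s, in which the tool goes at most 41.7 mm and 7.16 degrees, less where a joint would pass 70% of its speed; a pose out of reach is approached as far as the arm can. A call with a gripper value outside its range is refused whole. "grip" is the opening, from 0 (shut) to 1 (fully open), set as the call begins (left out, the last holds). The fingers move at their own pace and stop on an object; the grip force is fixed at half the most. Time passes only in rows, so rows that do not move let the fingers close. It gives the time, the measured TCP pose, the force and the opening at its end, in the units of the state.
- env.state(): the state, without advancing time (a new reading comes with each control period).
- env.read_camera(name): name is "scene" or "top" or "wrist"; returns the picture (384x512x3 uint8, red, green, blue); there is no depth.
- env.calibration(name): a dict with "intrinsics" (3x3 intrinsics, pixels), "rvec" (rotation vector, rad) and "tvec" (3), from world to camera coordinates, as OpenCV has them. Camera axes: x right, y down, z forward; pixel columns grow to the right and rows downward; lengths in mm; the calibration is good to about 2 mm. A picture is of the moment at which its call begins: read the wrist's pose just before it. calibration takes no time and is no camera call; for the wrist camera it gives the pose at the moment of the call.
- env.job_done(): hands the job in, once; it reports no verdict.
Trained networks look in the newest picture that a camera, given by its name, has taken for a name from the list of things; names that differ only in an ending like _2 or _b are one class to them, and where a whole thing is asked for, a point or a joint stands for the part that bears it (a point fixed in the world has none). Each returns a list of dicts, best first, with "conf" (0 to 1); they miss things now and then, are a little off and sometimes report something else, mostly with a low value. They report only what shows in the picture. A call takes as long as a camera call.
- env.trace(query, camera): "pixels" (384x512 bool, what is visible of it) and "pixel" ([column, row] in pixels, amid what is visible of it).
- env.place_of(query, camera): "pixel" ([column, row] in pixels: a listed point, or the origin of a listed thing).
The state is a dict: "t": time; "joints": joint angles; "qvel": joint speeds; "tau": joint torques, N m; "eef_pos": TCP position; "tcp_rot": TCP orientation; "ft_force": force on the tool from outside, world axes, zero at the start; "moment": the same for the moment, N m; "opening": opening from 0.0 (shut) to 1.0 (fully open).
Only numpy, scipy, OpenCV 4.12 (cv2) and the standard library are available. Lean on these libraries where they do the work, as an engineer would, in place of code of your own. Each camera call takes 0.05 s, during which the arm holds its last target.

## Task

The spare battery pack is in the bolted battery box: lift the bolt's handle out of its notch, slide the bolt fully back and swing the hatch wide open. Take the pack out, stand it on the bench and let go; then take it again by its ends, so that it fits between the cheeks of the charging dock, and stand it there fully down and in the middle. Do not drop the pack, and leave the flux bottle and the two spools where they stand.

Things in the scene. Friction and masses are not known exactly. Their poses are not given: they have to be found in the camera images.
- safe: Grey battery box fixed to the bench, 130 (x) x 216 (y) x 80 high; origin at the centre of its underside, x points from its front to its back, z up. Its +y half is a bay under a green hatch flush with the top; its -y half is closed and carries the bolt, whose straps and rail reach up to z 100 within 20 of the line x -42.
- bolt (a joint): Slide of the bolt, m: 0 = fully home (shot), 0.045 = fully back; it slides toward the box's -y with about 1.2 N of friction. It can slide only while its handle is raised (see handle).
- handle (a joint): Swing of the bolt's handle about the rod's axis, rad: 0 = level, pointing to the box's -x, lying in a notch of the rail; grows upward to 1.6. Above about 0.65 it clears the rail lug that lies between the home notch and a like notch at the fully-back end. It swings freely and falls by its own weight (40 g) when let go, onto the lug or into a notch.
- bolt_knob (a point): Centre of the black ball, 16 diameter, at the end of the bolt's handle, 42 from the rod's axis; overhangs the box's front, free on both sides along y. With the handle level it is at x -84, y -20 (bolt home), z 90 of the box. Moves with handle and bolt. Gripped along the box's y it can swivel between the jaws.
- hatch (a joint): Swing of the hatch, rad: 0 = shut, 1.8 = fully open, leaning back. Hinged along the box's y at its back; opens upward, front edge first; stiff enough (0.12 N m) to stay where it is left.
- hatch_knob (a point): Centre of the black ball, 16 diameter, on a short stem at the hatch's front edge; 168 from the hinge axis; shut, it is at x -103, y 54, z 78 of the box. It moves with the hatch. Gripped along the box's y it can swivel between the jaws.
- hatch_hinge (a point): Point on the hatch's hinge axis, fixed to the box at x 65, y 54, z 78.
- pack: White battery pack with a blue band, 56 (x) x 32 (y) x 50 high, 0.2 to 0.4 kg, loose; origin at the centre of its underside, z up. Starts standing in the bay under the hatch, its length along the box's x.
- dock: Charging dock fixed to the bench; black base 100 (x) x 85 (y) x 12 high, origin at the centre of its underside. Two grey cheeks, 36 long along x, inner faces at y -18.5 and +18.5, up to z 67, flared at the mouth. The pack stands between them on the base (z 12), length along x, either way round; the cheeks reach above its top, its ends stick out 10 beyond them.
- flux_bottle: Cream bottle with a red cap, 48 diameter x 103 high, standing loose; origin at the centre of its underside.
- solder_spool: Spool of solder, 55 diameter x 40 high, standing loose; origin at the centre of its underside.
- spool_b: A second, like spool, 55 diameter x 40 high, standing loose; origin at the centre of its underside.
- bay_floor (a point): Middle of the floor of the bay, fixed to the box at x 4, y 54, z 22. The bay is open from y 4 to 104; solid black liner blocks, up to z 74, stand 3 off the pack's two ends, so in there the pack can only be taken across its 32 mm width (jaws closing along the box's y, 30 or more free on each side). Walls reach z 78.
- bolt_tip (a point): Free end of the bolt, a steel rod of 12 diameter along the box's y, axis at x -42, z 90 of the box. Fully home the end is at y 30, over the hatch and through a staple on it, so that the hatch cannot open; fully back it is at y -15, clear of the hatch.
- solder_station: Dark grey soldering station fixed to the bench, always in the same place: it covers x 0.325 to 0.440 m and y -0.055 to 0.110 m of the world and is 83 mm high; do not run into it.
- scrap_jar: Glass jar with a red lid, 86 diameter x 119 high, fixed at the front left corner of the bench; origin at the centre of its underside.

How it is judged:
By the outcome, as a careful person would: the job done as asked, in the order asked, and still so for the second after the job is handed in, with the robot touching nothing.
It also fails if it takes over 72 s, if anything falls off the work surface, if the arm or the gripper's body presses on something with over 40 N, if the wrist force passes 120 N, or if a joint passes its speed limit or range.

## Working session

There is one attempt and no reset: what is moved stays moved. The work goes in short steps, Python scripts to look and compute and a tool call to move; the robot and the scene stay as the last step left them, time stands still between calls to the robot, and variables do not carry over. Pictures are saved under pics/ and viewed, and the job is handed in when it is done.

Besides the shell and the picture viewer there is one more tool, called after "Call:" as name(argument=value, ...) on one line, values as JSON. drive_tool: Moves the arm, as the interface text tells. Its arguments: {"type":"object","properties":{"commands":{"type":"array"},"grip":{"type":"number"}},"required":["commands"]}

```bash
mkdir -p pics; ls; python3 - <<'E'
from cell import env
import cv2
s=env.state(); print({k:(v if not hasattr(v,'round') else v) for k,v in s.items()})
for n in ["scene","top"]:
    im=env.read_camera(n); cv2.imwrite(f"pics/{n}0.png",im[:,:,::-1])
    c=env.calibration(n); print(n,c)
    for q in ["safe","bolt_knob","hatch_knob","hatch_hinge","bolt_tip","bay_floor","dock","flux_bottle","solder_spool","scrap_jar"]:
        print(q,[(round(d["conf"],2),[round(float(x),1) for x in d["pixel"]]) for d in env.place_of(q,n)][:3])
print(env.state()["t"])
E
```

```text
pics
{'t': 0.0, 'joints': array([-1.36560736e+00,  4.91524991e-01,  1.55946033e+00, -3.30794249e-06,
        1.09172301e+00, -1.05633299e-01]), 'qvel': array([-7.46352876e-04,  9.12803596e-06,  4.27831039e-04,  1.59114333e-04,
        2.02365432e-04, -1.25487057e-04]), 'tau': array([-3.00335400e-03, -6.12652159e+01, -2.58190155e+01,  6.91776141e-02,
        4.82102029e-02, -1.13347062e-04]), 'eef_pos': array([ 191.09953295, -594.79877906,  214.07948609]), 'tcp_rot': array([-3.14048288e+00, -1.14716806e-04,  3.10823730e-01]), 'ft_force': array([ 0.12126688,  0.04468235, -0.47149972]), 'moment': array([ 0.03778223, -0.04969637,  0.02246733]), 'opening': 1.0049429173417197}
scene {'intrinsics': array([[429.81854619,   0.        , 258.45321634],
       [  0.        , 429.81854619, 182.85063017],
       [  0.        ,   0.        ,   1.        ]]), 'rvec': array([ 1.04631433, -2.03577365,  1.3342589 ]), 'tvec': array([274.58135722, 230.99887562, 917.3723624 ])}
safe [(0.76, [183.8, 210.6])]
bolt_knob [(0.42, [203.3, 195.5])]
hatch_knob [(0.93, [176.2, 206.0]), (0.2, [185.1, 210.8])]
hatch_hinge [(0.85, [159.9, 179.7])]
bolt_tip [(0.53, [172.7, 190.0]), (0.32, [157.7, 179.6])]
bay_floor []
dock []
flux_bottle [(0.44, [302.9, 213.4])]
solder_spool []
scrap_jar [(0.93, [196.4, 260.7])]
top {'intrinsics': array([[483.24521512,   0.        , 248.70083624],
       [  0.        , 483.24521512, 189.95235024],
       [  0.        ,   0.        ,   1.        ]]), 'rvec': array([ 2.19798437, -2.20396694,  0.08453257]), 'tvec': array([ -34.0537144 ,  497.45193494, 1485.65428278])}
safe [(0.84, [176.3, 162.7])]
bolt_knob [(0.38, [177.1, 193.3])]
hatch_knob [(0.69, [153.1, 188.6])]
hatch_hinge []
bolt_tip [(0.48, [165.0, 173.8])]
bay_floor []
dock [(0.98, [311.4, 171.1])]
flux_bottle [(0.77, [267.9, 222.9])]
solder_spool [(0.67, [243.0, 190.2])]
scrap_jar [(0.91, [145.0, 240.3]), (0.23, [177.2, 190.7])]
1.1
```

```bash
cat > h.py <<'E'
import numpy as np, cv2
from cell import env
def ray(cam,px):
    c=env.calibration(cam); K=c["intrinsics"]; R=cv2.Rodrigues(np.array(c["rvec"]))[0]; t=np.array(c["tvec"]).ravel()
    d=R.T@np.linalg.inv(K)@np.array([px[0],px[1],1.]); o=-R.T@t
    return o,d/np.linalg.norm(d)
def atz(cam,px,z):
    o,d=ray(cam,px); return o+d*(z-o[2])/d[2]
def proj(cam,P):
    c=env.calibration(cam)
    return cv2.projectPoints(np.array(P,float).reshape(-1,1,3),np.array(c["rvec"]),np.array(c["tvec"]),c["intrinsics"],None)[0].reshape(-1,2)
def tri(obs):
    A=np.zeros((3,3));b=np.zeros(3)
    for cam,px in obs:
        o,d=ray(cam,px);M=np.eye(3)-np.outer(d,d);A+=M;b+=M@o
    return np.linalg.solve(A,b)
def save(cam,name,crop=None,scale=1,pts=None):
    im=env.read_camera(cam)[:,:,::-1].copy()
    if crop: x0,y0,x1,y1=crop; im=im[y0:y1,x0:x1]
    im=cv2.resize(im,None,fx=scale,fy=scale,interpolation=cv2.INTER_CUBIC)
    cv2.imwrite(f"pics/{name}.png",im)
def st():
    s=env.state(); print("t",round(s["t"],2),"p",s["eef_pos"].round(1),"r",s["tcp_rot"].round(3),"f",s["ft_force"].round(1),"o",round(s["opening"],3),"j",s["joints"].round(2))
E
python3 - <<'E'
from h import *
for n in["scene","top"]:
    im=cv2.imread(f"pics/{n}0.png"); 
    cv2.imwrite(f"pics/{n}0b.png",cv2.resize(im,(800,600),interpolation=cv2.INTER_CUBIC))
P=lambda c,p,z:print(p,z,atz(c,p,z).round(1))
P("top",(176.3,162.7),0);P("top",(177.1,193.3),90);P("top",(153.1,188.6),78);P("top",(165,173.8),90);P("top",(311.4,171.1),0);P("top",(267.9,222.9),0);P("top",(243,190.2),0);P("top",(145,240.3),0)
P("scene",(183.8,210.6),0);P("scene",(203.3,195.5),90);P("scene",(176.2,206),78);P("scene",(159.9,179.7),78);P("scene",(172.7,190),90);P("scene",(302.9,213.4),0)
E
```

```text
(176.3, 162.7) 0 [584.3 191.2   0. ]
(177.1, 193.3) 90 [483.6 176.6  90. ]
(153.1, 188.6) 78 [498.3 249.1  78. ]
(165, 173.8) 90 [541.2 212.4  90. ]
(311.4, 171.1) 0 [ 557.3 -233.4    0. ]
(267.9, 222.9) 0 [394.9 -95.4   0. ]
(243, 190.2) 0 [497.5 -17.8   0. ]
(145, 240.3) 0 [342.4 286.8   0. ]
(183.8, 210.6) 0 [580.1 185.2   0. ]
(203.3, 195.5) 90 [469.8 178.6  90. ]
(176.2, 206) 78 [476.8 254.2  78. ]
(159.9, 179.7) 78 [657.3 217.8  78. ]
(172.7, 190) 90 [546.8 229.4  90. ]
(302.9, 213.4) 0 [369.6 -87.3   0. ]
```

View pics/scene0b.png

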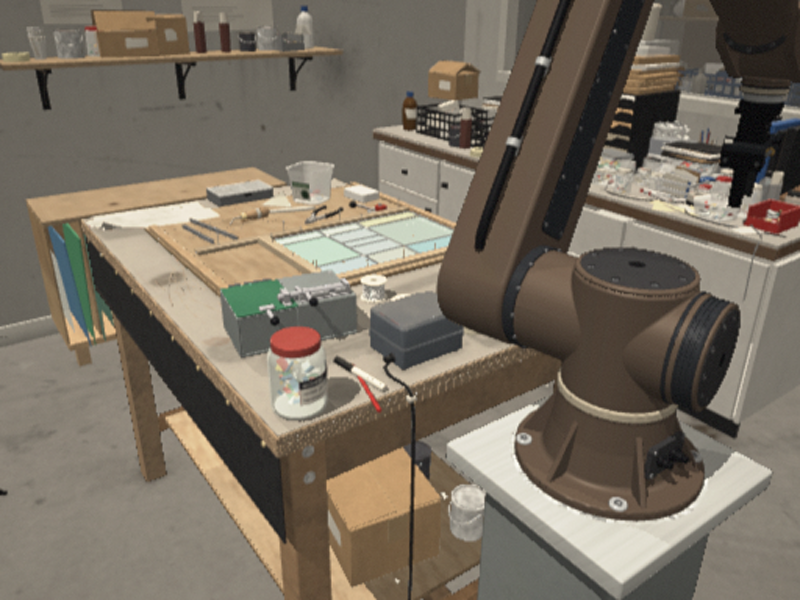

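View pics/top0b.png

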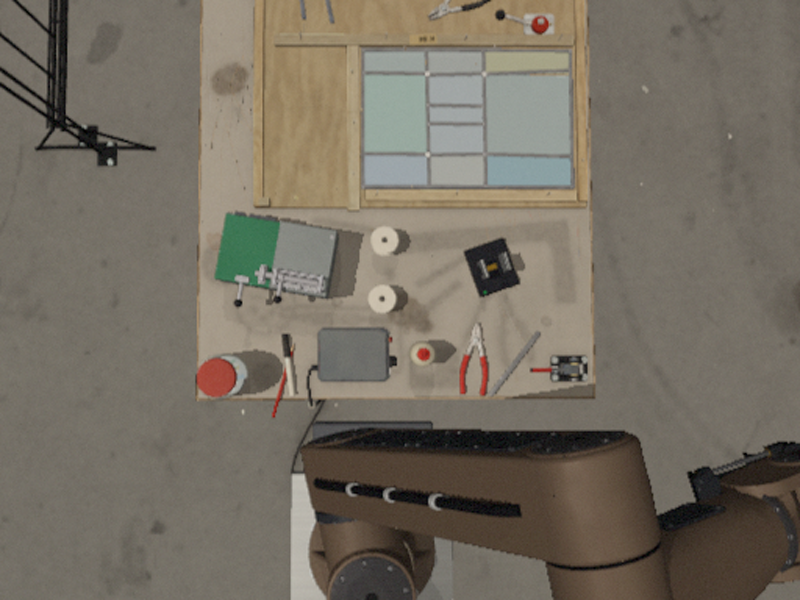

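```bash
python3 - <<'E'
from h import *
im=cv2.imread("pics/top0.png")
a=cv2.resize(im[125:205,130:230],None,fx=7,fy=7,interpolation=cv2.INTER_CUBIC);cv2.imwrite("pics/box1.png",a)
b=cv2.resize(im[140:200,285:345],None,fx=9,fy=9,interpolation=cv2.INTER_CUBIC);cv2.imwrite("pics/dock1.png",b)
E
```

```text
(no output)
```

View pics/box1.png

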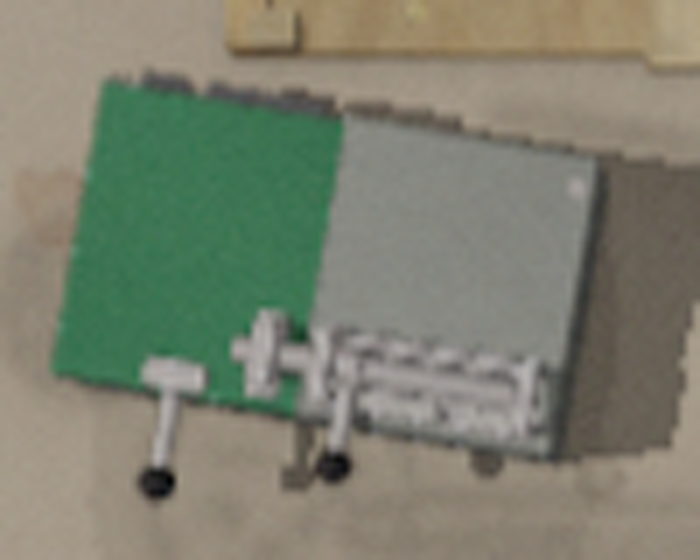

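View pics/dock1.png

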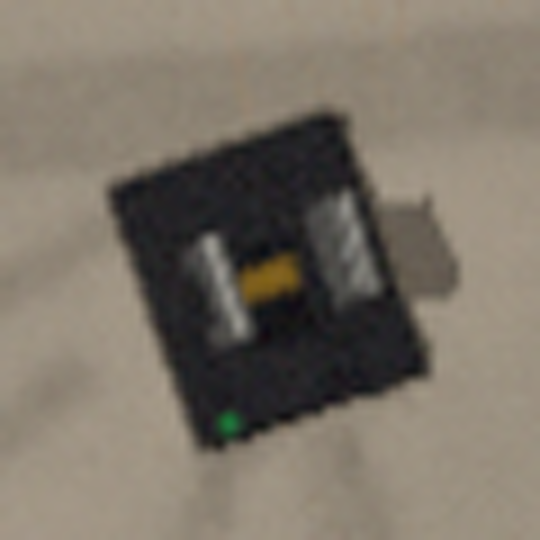

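```bash
cat >> h.py <<'E'
def R2(a): return np.array([[np.cos(a),-np.sin(a)],[np.sin(a),np.cos(a)]])
def w(pose,p):
    p=np.atleast_2d(np.array(p,float)); q=p.copy(); q[:,:2]=p[:,:2]@R2(pose[2]).T+np.array(pose[:2]); return q
E
python3 - <<'E'
from h import *
from scipy.optimize import least_squares
def fit(obs,x0):
    f=lambda x:np.concatenate([(proj(c,w(x,p))-np.array(px)).ravel() for c,p,px in obs])
    r=least_squares(f,x0,loss='soft_l1'); print(r.x.round(3),np.degrees(r.x[2]).round(2)); print(f(r.x).reshape(-1,2).round(1).tolist()); return r.x
m=lambda u,v:((u+.5)/7-.5+130,(v+.5)/7-.5+125)
B=[("top",(-103,54,78),m(157,482)),("top",(-84,-20,90),m(334,465)),("top",(65,-108,80),m(600,160)),("top",(-65,-108,80),m(558,458)),("top",(65,108,80),m(103,80)),("top",(-65,108,80),m(55,373)),
("scene",(-103,54,78),(176.2,206)),("scene",(-84,-20,90),(203.3,195.5))]
fit(B,[584,191,-.17]); fit(B[:6],[584,191,-.17])
m=lambda u,v:((u+.5)/9-.5+285,(v+.5)/9-.5+140)
D=[("top",(50,42.5,12),m(110,190)),("top",(50,-42.5,12),m(340,108)),("top",(-50,-42.5,12),m(430,375)),("top",(-50,42.5,12),m(205,448))]
fit(D,[557,-233,.35])
d=env.place_of("solder_spool","top");print([(x["conf"],x["pixel"],atz("top",x["pixel"],0)) for x in d])
for p in [(385/1.5625,240/1.5625),(382/1.5625,298/1.5625)]: print(atz("top",p,40))
st()
E
```

```text
[ 5.74912e+02  1.80510e+02 -1.66000e-01] -9.5
[[0.5, 0.6], [0.5, 0.5], [0.6, -0.1], [-0.7, 0.2], [-0.0, -0.6], [-0.8, 0.5], [0.3, -1.1], [-2.2, -2.9]]
[ 5.75571e+02  1.80603e+02 -1.66000e-01] -9.54
[[0.4, 0.4], [0.4, 0.3], [0.6, -0.3], [-0.7, 0.0], [-0.0, -0.8], [-0.9, 0.3]]
[ 5.57405e+02 -2.42023e+02  3.27000e-01] 18.75
[[-0.1, -0.7], [-0.1, -0.3], [0.5, 0.2], [-0.1, 0.9]]
[(0.67, [243.0, 190.2], array([497.47671099, -17.80786174,   0.        ]))]
[607.5403793  -28.23929006  40.        ]
[493.57297419 -22.03929394  40.        ]
t 1.15 p [ 191.1 -595.1  214.7] r [3.142 0.    0.311] f [ 0.2 -0.6 -0.4] o 1.004 j [-1.37  0.49  1.56  0.    1.09 -0.11]
```

Call:
drive_tool(commands=[{"dx":28,"dy":28,"dz":0,"yaw":-2.73},{"dx":28,"dy":28,"dz":0,"yaw":-2.73},{"dx":28,"dy":28,"dz":0,"yaw":-2.73},{"dx":28,"dy":28,"dz":0,"yaw":-2.73},{"dx":28,"dy":28,"dz":0,"yaw":-2.73}], grip=0.45)

```text
t: 1.57
eef_pos: [332.1, -453.7, 214.8]
tcp_rot: [3.141, -0.0, 0.07]
ft_force: [-0.2, -1.2, 0.0]
opening: 0.711
```

Call:
drive_tool(commands=[{"dx":28,"dy":28,"dz":0,"yaw":-2.73},{"dx":28,"dy":28,"dz":0,"yaw":-2.73},{"dx":28,"dy":28,"dz":0,"yaw":-2.73},{"dx":28,"dy":28,"dz":0,"yaw":-2.73},{"dx":28,"dy":28,"dz":0,"yaw":-2.73}])

```text
t: 1.98
eef_pos: [472.3, -313.5, 214.9]
tcp_rot: [3.141, -0.0, -0.168]
ft_force: [-0.0, -0.4, 0.8]
opening: 0.452
```

Call:
drive_tool(commands=[{"dx":1,"dy":40},{"dx":1,"dy":40},{"dx":1,"dy":40},{"dx":1,"dy":40},{"dx":1,"dy":40}])

```text
invalid input
```

Call:
drive_tool(commands=[{"dx":1,"dy":40},{"dx":1,"dy":40},{"dx":1,"dy":40},{"dx":1,"dy":40},{"dx":1,"dy":40}])

```text
invalid input
```

Call:
drive_tool(commands=[{"dx":3,"dy":40},{"dx":3,"dy":40},{"dx":0,"dy":9}])

```text
invalid input
```

```bash
python3 - <<'E'
from h import *
st(); save("wrist","w1"); print(env.calibration("wrist"))
for q in ["bolt_knob","hatch_knob","bolt_tip","hatch_hinge","safe"]:
    print(q,[(round(d["conf"],2),np.round(d["pixel"],1)) for d in env.place_of(q,"wrist")][:2])
E
```

```text
t 1.98 p [ 472.3 -313.5  214.9] r [ 3.141 -0.    -0.168] f [-0.  -0.4  0.8] o 0.452 j [-0.7   0.41  1.7  -0.    1.03  1.04]
{'intrinsics': array([[280.08246775,   0.        , 255.94718701],
       [  0.        , 280.08246775, 194.10331215],
       [  0.        ,   0.        ,   1.        ]]), 'rvec': array([-1.89777783,  2.24739649,  0.32187587]), 'tvec': array([-225.48132583,  468.13045919,  538.03990876])}
bolt_knob []
hatch_knob []
bolt_tip []
hatch_hinge []
safe []
```

View pics/w1.png

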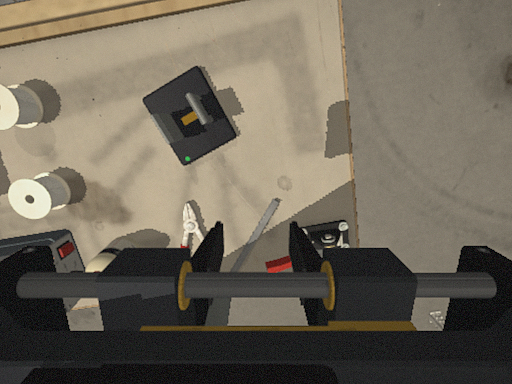

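Call:
drive_tool(commands=[{"dx":1,"dy":40,"dz":0,"yaw":0},{"dx":1,"dy":40,"dz":0,"yaw":0},{"dx":1,"dy":40,"dz":0,"yaw":0},{"dx":1,"dy":40,"dz":0,"yaw":0},{"dx":1,"dy":40,"dz":0,"yaw":0}])

```text
t: 2.7
eef_pos: [475.4, -114.8, 214.8]
tcp_rot: [3.141, -0.0, -0.168]
ft_force: [0.3, -0.0, -0.3]
opening: 0.451
```

Call:
drive_tool(commands=[{"dx":1,"dy":40,"dz":0,"yaw":0},{"dx":1,"dy":40,"dz":0,"yaw":0},{"dx":1,"dy":40,"dz":0,"yaw":0},{"dx":1,"dy":40,"dz":0,"yaw":0},{"dx":1,"dy":40,"dz":0,"yaw":0}])

```text
t: 3.12
eef_pos: [481.0, 85.4, 214.9]
tcp_rot: [3.141, -0.0, -0.168]
ft_force: [0.8, 0.1, -0.7]
opening: 0.448
```

Call:
drive_tool(commands=[{"dx":3,"dy":40,"dz":0,"yaw":0},{"dx":3,"dy":40,"dz":0,"yaw":0},{"dx":0,"dy":8,"dz":0,"yaw":0}])

```text
t: 3.37
eef_pos: [487.6, 176.0, 214.8]
tcp_rot: [-3.141, -0.001, -0.164]
ft_force: [0.0, -0.2, -0.1]
opening: 0.451
```

```bash
python3 - <<'E'
from h import *
st(); save("wrist","w2",scale=1.5625)
for q in ["bolt_knob","hatch_knob","bolt_tip","hatch_hinge","safe"]:
    print(q,[(round(d["conf"],2),np.round(d["pixel"],1)) for d in env.place_of(q,"wrist")][:2])
pose=(575.3,180.6,-.166)
print(proj("wrist",w(pose,[(-84,-20,90),(-103,54,78),(-42,30,90),(65,54,78),(65,108,80),(65,-108,80),(-65,-108,80)])).round(1)); st()
E
```

```text
t 3.37 p [487.6 176.  214.8] r [-3.141e+00 -1.000e-03 -1.640e-01] f [ 0.  -0.2 -0.1] o 0.451 j [0.22 0.34 1.82 0.   0.98 1.95]
bolt_knob [(0.92, array([257.9, 187.6])), (0.26, array([207.8, 147.2]))]
hatch_knob [(0.72, array([191. , 197.9]))]
bolt_tip [(0.59, array([207.1, 144.2]))]
hatch_hinge [(0.89, array([183.2,  34.7]))]
safe [(0.67, array([239. , 108.4]))]
[[251.9 186.7]
 [187.7 200. ]
 [203.9 147.9]
 [175.7  36.5]
 [119.7  36.1]
 [341.7  35.9]
 [331.6 167.6]]
t 3.67 p [487.4 171.1 214.7] r [ 3.141  0.    -0.168] f [-0.  -0.  -0.8] o 0.451 j [ 0.21  0.34  1.82 -0.    0.98  1.95]
```

View pics/w2.png

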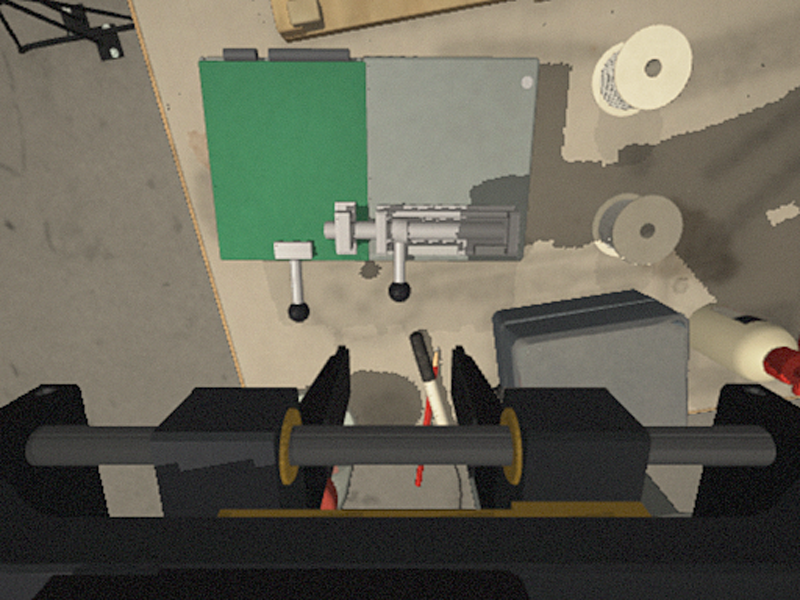

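```bash
python3 - <<'E'
from h import *
from scipy.optimize import least_squares
im=env.read_camera("wrist"); cv2.imwrite("pics/w3.png",cv2.resize(im[:,:,::-1][0:210,110:360],None,fx=3.2,fy=2.8))
C=[]
L={"bolt_knob":(-84,-20,90),"hatch_knob":(-103,54,78),"bolt_tip":(-42,30,90),"hatch_hinge":(65,54,78)}
for q,p in L.items():
    d=env.place_of(q,"wrist")
    if d: C.append((p,d[0]["pixel"])); print(q,d[0]["conf"],d[0]["pixel"],atz("wrist",d[0]["pixel"],p[2]).round(1))
f=lambda x:np.concatenate([proj("wrist",w(x,p))[0]-np.array(px) for p,px in C])
r=least_squares(f,[575,180,-.166],loss='soft_l1');print(r.x.round(3),f(r.x).round(1));st()
print(proj("wrist",w(r.x,[(65,108,80),(65,-108,80),(-65,-108,80),(-65,108,80),(-84,-20,90)])).round(1))
E
```

```text
bolt_knob 0.67 [252.6, 190.3] [485. 175.  90.]
hatch_knob 0.84 [185.4, 201.1] [481.8 254.4  78. ]
bolt_tip 0.87 [204.9, 144.2] [542.4 216.1  90. ]
hatch_hinge 0.64 [175.4, 36.6] [648.3 224.7  78. ]
[ 5.74748e+02  1.81810e+02 -1.69000e-01] [-1.  -3.1  2.  -0.8 -1.1  4.1  0.7  0.3]
t 3.92 p [487.3 172.2 214.8] r [ 3.142 -0.    -0.167] f [ 0.   0.3 -0.8] o 0.453 j [ 0.21  0.34  1.82 -0.    0.98  1.95]
[[120.   36.2]
 [341.8  37. ]
 [331.4 168.4]
 [135.8 167.9]
 [251.6 187.2]]
```

View pics/w3.png

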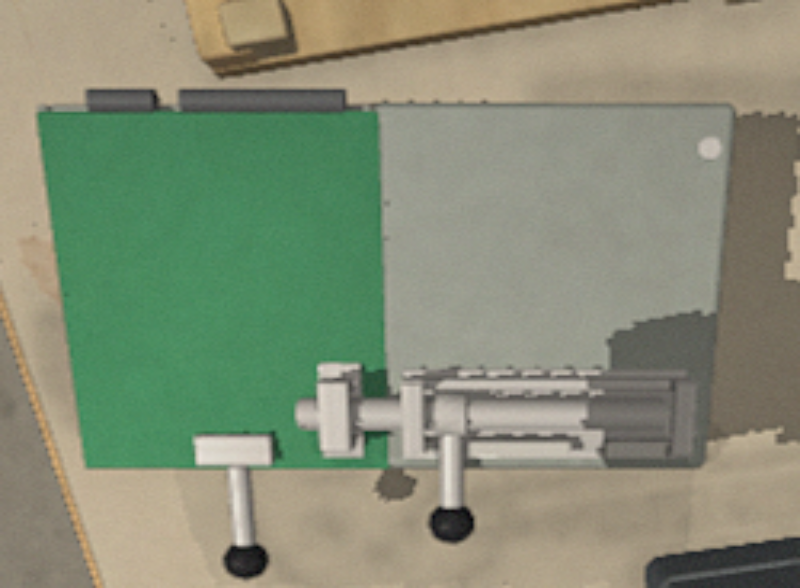

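Call:
drive_tool(commands=[{"dx":1,"dy":4,"dz":-36,"yaw":0},{"dx":0,"dy":0,"dz":-36,"yaw":0},{"dx":0,"dy":0,"dz":-36,"yaw":0},{"dx":0,"dy":0,"dz":-34,"yaw":0},{"dx":0,"dy":0,"dz":0,"yaw":0}])

```text
t: 4.33
eef_pos: [485.6, 176.0, 67.8]
tcp_rot: [3.138, 0.008, -0.166]
ft_force: [-0.5, -0.3, -0.1]
opening: 0.446
```

```bash
python3 - <<'E'
from h import *
save("wrist","w4",crop=(130,80,380,290),scale=3); st(); print(env.place_of("bolt_knob","wrist")[:1])
E
```

```text
t 4.38 p [486.9 176.4  70.7] r [ 3.139  0.005 -0.166] f [ 0.8 -0.6 -0.1] o 0.45 j [ 0.22  0.55  1.96 -0.    0.64  1.96]
[{'pixel': [253.8, 247.3], 'conf': 0.7}]
```

View pics/w4.png

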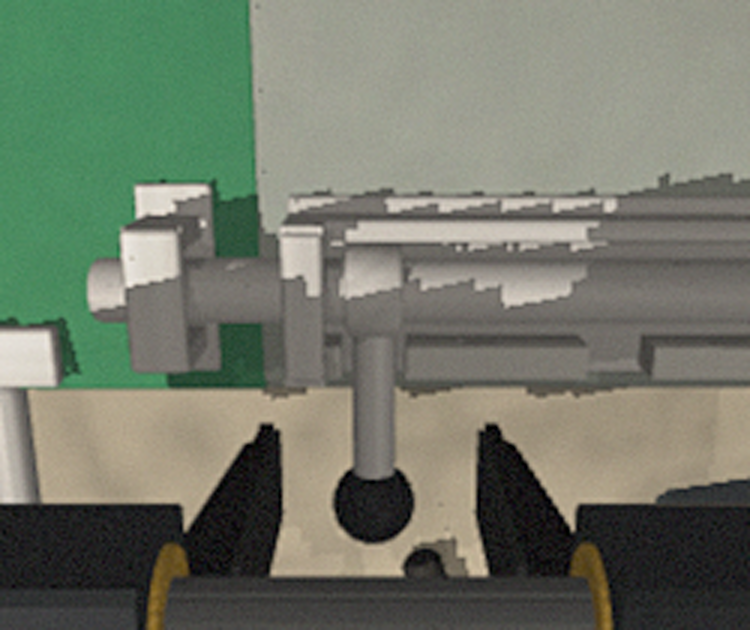

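```bash
python3 - <<'E'
from h import *
print(atz("wrist",(254.7,247.7),90)); st(); print(env.state()["eef_pos"])
E
```

```text
[488.94551387 176.92658403  90.        ]
t 4.43 p [488.1 176.7  72.7] r [ 3.141e+00  2.000e-03 -1.660e-01] f [-0.2  0.2  0.9] o 0.448 j [ 0.22  0.54  1.95 -0.    0.65  1.96]
[488.08313477 176.70163702  72.70301805]
```

Call:
drive_tool(commands=[{"dx":0,"dy":0,"dz":0,"yaw":0},{"dx":0,"dy":0,"dz":0,"yaw":0},{"dx":0,"dy":0,"dz":0,"yaw":0},{"dx":0,"dy":0,"dz":0,"yaw":0},{"dx":0,"dy":0,"dz":0,"yaw":0}], grip=0)

```text
t: 4.85
eef_pos: [488.5, 177.0, 73.6]
tcp_rot: [-3.141, -0.001, -0.166]
ft_force: [-0.2, -4.6, 1.0]
opening: 0.157
```

Call:
drive_tool(commands=[{"dx":1.3,"dy":-0.2,"dz":10.4,"yaw":0},{"dx":3.7,"dy":-0.6,"dz":9.7,"yaw":0},{"dx":4.7,"dy":-0.8,"dz":7.0,"yaw":0},{"dx":5.9,"dy":-1.0,"dz":5.8,"yaw":0},{"dx":0,"dy":0,"dz":0,"yaw":0}])

```text
t: 5.27
eef_pos: [504.6, 174.1, 106.8]
tcp_rot: [-3.142, -0.001, -0.166]
ft_force: [-6.3, -1.2, 5.4]
opening: 0.148
```

```bash
python3 - <<'E'
from h import *
save("wrist","w5",crop=(130,80,380,290),scale=3); st()
E
```

```text
t 5.32 p [504.1 174.2 106.3] r [-3.142 -0.    -0.166] f [-5.1  0.5  5.4] o 0.148 j [ 0.21  0.5   1.9  -0.    0.74  1.95]
```

View pics/w5.png

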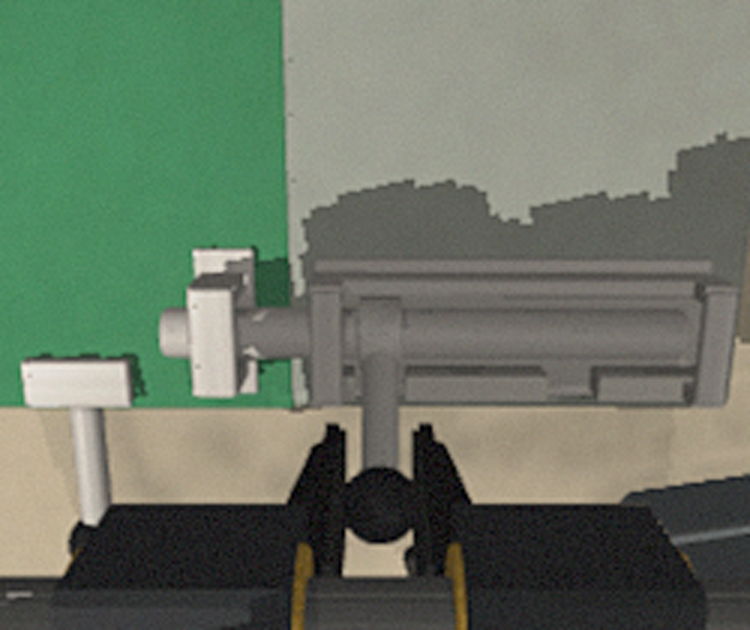

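Call:
drive_tool(commands=[{"dx":-1.8,"dy":-11,"dz":0,"yaw":0},{"dx":-1.8,"dy":-11,"dz":0,"yaw":0},{"dx":-1.8,"dy":-11,"dz":0,"yaw":0},{"dx":-1.7,"dy":-10,"dz":0,"yaw":0},{"dx":-0.4,"dy":-2,"dz":0,"yaw":0}])

```text
t: 5.73
eef_pos: [496.1, 129.1, 105.9]
tcp_rot: [-3.14, -0.0, -0.167]
ft_force: [-4.1, 14.0, 6.9]
opening: 0.151
```

Call:
drive_tool(commands=[{"dx":0,"dy":0,"dz":0,"yaw":0},{"dx":0,"dy":0,"dz":0,"yaw":0}])

```text
t: 5.9
eef_pos: [496.2, 129.6, 105.9]
tcp_rot: [-3.141, 0.0, -0.166]
ft_force: [-4.6, 3.0, 6.5]
opening: 0.149
```

```bash
python3 - <<'E'
from h import *
save("wrist","w6",crop=(130,80,380,290),scale=3); st()
E
```

```text
t 5.95 p [496.1 129.6 105.9] r [-3.141  0.    -0.166] f [-4.7  3.4  6.1] o 0.146 j [0.13 0.48 1.95 0.   0.71 1.86]
```

View pics/w6.png

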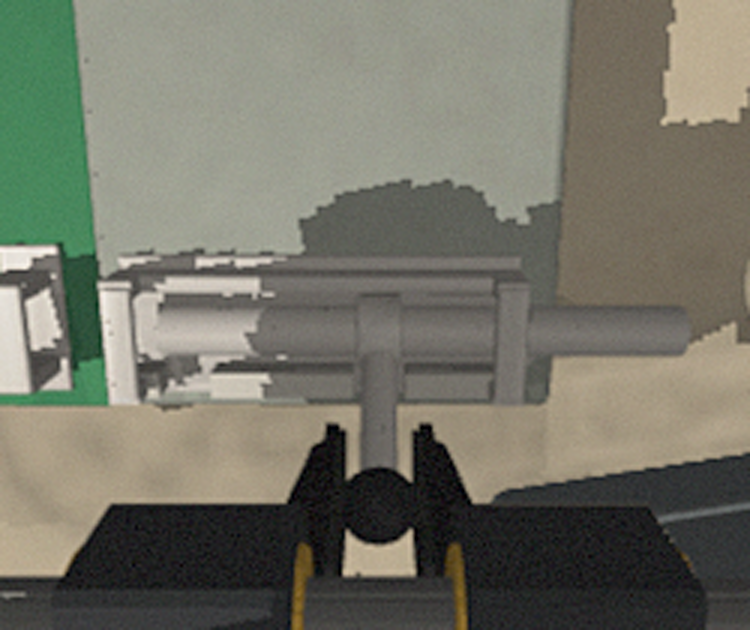

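Call:
drive_tool(commands=[{"dx":-0.2,"dy":-1.0,"dz":0,"yaw":0},{"dx":-5.9,"dy":1.0,"dz":-5.8,"yaw":0},{"dx":-4.7,"dy":0.8,"dz":-7.0,"yaw":0},{"dx":-3.7,"dy":0.6,"dz":-9.7,"yaw":0},{"dx":-1.3,"dy":0.2,"dz":-9.0,"yaw":0}])

```text
t: 6.37
eef_pos: [481.7, 131.8, 74.3]
tcp_rot: [-3.14, -0.004, -0.166]
ft_force: [3.0, 7.4, 2.1]
opening: 0.153
```

Call:
drive_tool(commands=[{"dx":0,"dy":0,"dz":0,"yaw":0},{"dx":0,"dy":0,"dz":0,"yaw":0}])

```text
t: 6.53
eef_pos: [481.4, 131.8, 74.0]
tcp_rot: [-3.14, -0.002, -0.166]
ft_force: [0.2, 8.2, 0.7]
opening: 0.148
```

```bash
python3 - <<'E'
from h import *
save("wrist","w7",crop=(130,80,380,290),scale=3); st()
E
```

```text
t 6.58 p [481.4 131.8  74.1] r [-3.14e+00 -2.00e-03 -1.66e-01] f [1.  8.5 0.7] o 0.147 j [0.13 0.52 2.   0.   0.62 1.87]
```

View pics/w7.png

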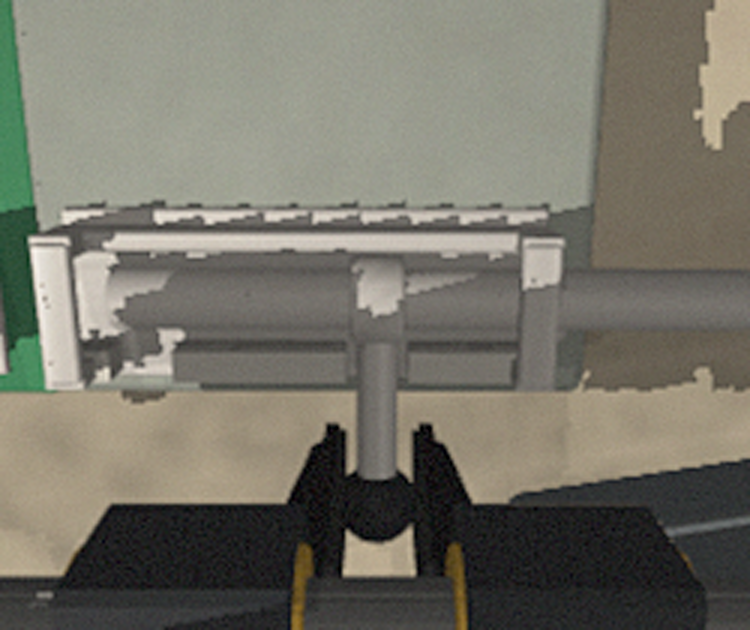

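Call:
drive_tool(commands=[{"dx":0,"dy":0,"dz":0,"yaw":0},{"dx":0,"dy":0,"dz":0,"yaw":0},{"dx":0,"dy":0,"dz":0,"yaw":0},{"dx":0,"dy":0,"dz":20,"yaw":0},{"dx":0,"dy":0,"dz":28,"yaw":0}], grip=0.45)

```text
t: 7.0
eef_pos: [479.6, 130.6, 121.0]
tcp_rot: [3.14, 0.004, -0.166]
ft_force: [0.6, -0.4, 0.2]
opening: 0.424
```

Call:
drive_tool(commands=[{"dx":0,"dy":40,"dz":0,"yaw":0},{"dx":0,"dy":40,"dz":0,"yaw":0},{"dx":0.5,"dy":41,"dz":0,"yaw":0},{"dx":0,"dy":0,"dz":-20,"yaw":0},{"dx":0,"dy":0,"dz":0,"yaw":0}])

```text
t: 7.42
eef_pos: [479.8, 253.2, 99.9]
tcp_rot: [3.14, 0.002, -0.163]
ft_force: [-1.0, -0.3, -0.6]
opening: 0.45
```

```bash
python3 - <<'E'
from h import *
save("wrist","w8",crop=(130,80,380,290),scale=3); st();d=env.place_of("hatch_knob","wrist")[:1];print(d,atz("wrist",d[0]["pixel"],78));st()
E
```

```text
t 7.47 p [480.  252.  100.9] r [ 3.14e+00  2.00e-03 -1.64e-01] f [-0.1 -0.6  0.1] o 0.45 j [ 0.36  0.52  1.88 -0.    0.74  2.1 ]
[{'pixel': [260.3, 218.6], 'conf': 0.72}] [483.35445117 247.24864399  78.        ]
t 7.52 p [480.6 251.5 101.7] r [ 3.14e+00  1.00e-03 -1.65e-01] f [-0.7 -0.1  0.4] o 0.448 j [ 0.36  0.52  1.88 -0.    0.74  2.1 ]
```

View pics/w8.png

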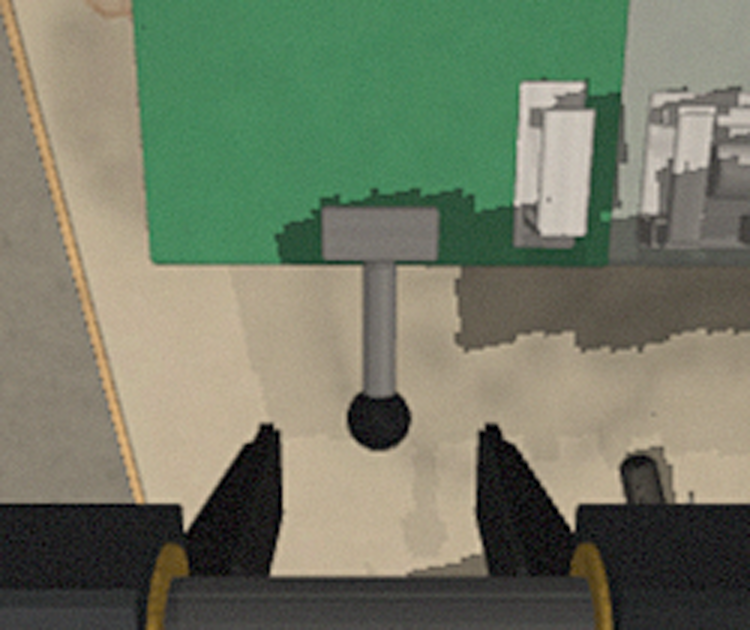

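Call:
drive_tool(commands=[{"dx":1,"dy":0,"dz":-24,"yaw":0},{"dx":0,"dy":0,"dz":-18,"yaw":0},{"dx":0,"dy":0,"dz":0,"yaw":0},{"dx":0,"dy":0,"dz":0,"yaw":0}])

```text
t: 7.85
eef_pos: [482.2, 250.9, 60.4]
tcp_rot: [3.141, 0.001, -0.167]
ft_force: [-0.4, -0.2, 0.3]
opening: 0.449
```

Call:
drive_tool(commands=[{"dx":0,"dy":0,"dz":0,"yaw":0},{"dx":0,"dy":0,"dz":0,"yaw":0},{"dx":0,"dy":0,"dz":0,"yaw":0},{"dx":0,"dy":0,"dz":0,"yaw":0}], grip=0)

```text
t: 8.18
eef_pos: [482.3, 252.0, 60.9]
tcp_rot: [-3.141, -0.001, -0.166]
ft_force: [0.3, 0.1, 1.1]
opening: 0.226
```

```bash
python3 - <<'E'
from h import *
st()
p=env.state()["eef_pos"]; th=np.linspace(0,1.75,26)
e=np.array([np.cos(-.1665),np.sin(-.1665)])
a=168*(1-np.cos(th)); z=168*np.sin(th)
P=np.c_[a*e[0],a*e[1],z]; print(np.diff(P,axis=0).round(1).tolist())
E
```

```text
t 8.18 p [482.3 252.   60.9] r [-3.141e+00 -1.000e-03 -1.660e-01] f [0.3 0.1 1.1] o 0.226 j [ 0.36  0.59  1.9  -0.    0.65  2.1 ]
[[0.4, -0.1, 11.8], [1.2, -0.2, 11.7], [2.0, -0.3, 11.6], [2.8, -0.5, 11.4], [3.6, -0.6, 11.2], [4.4, -0.7, 10.9], [5.1, -0.9, 10.6], [5.8, -1.0, 10.2], [6.5, -1.1, 9.7], [7.2, -1.2, 9.3], [7.8, -1.3, 8.7], [8.4, -1.4, 8.1], [8.9, -1.5, 7.5], [9.4, -1.6, 6.9], [9.8, -1.7, 6.2], [10.3, -1.7, 5.5], [10.6, -1.8, 4.7], [10.9, -1.8, 4.0], [11.2, -1.9, 3.2], [11.4, -1.9, 2.4], [11.5, -1.9, 1.6], [11.6, -1.9, 0.8], [11.6, -1.9, -0.0], [11.6, -1.9, -0.9], [11.5, -1.9, -1.7]]
```

Call:
drive_tool(commands=[{"dx":0,"dy":0,"dz":0,"yaw":0},{"dx":0,"dy":0,"dz":0,"yaw":0},{"dx":0.4,"dy":-0.1,"dz":11.8,"yaw":0},{"dx":1.2,"dy":-0.2,"dz":11.7,"yaw":0},{"dx":2.0,"dy":-0.3,"dz":11.6,"yaw":0}])

```text
t: 8.6
eef_pos: [485.9, 252.1, 95.7]
tcp_rot: [-3.141, -0.001, -0.166]
ft_force: [2.8, 4.4, -3.4]
opening: 0.148
```

Call:
drive_tool(commands=[{"dx":2.8,"dy":-0.5,"dz":11.4,"yaw":0},{"dx":3.6,"dy":-0.6,"dz":11.2,"yaw":0},{"dx":4.4,"dy":-0.7,"dz":10.9,"yaw":0}])

```text
t: 8.85
eef_pos: [496.6, 250.2, 129.4]
tcp_rot: [-3.14, -0.001, -0.166]
ft_force: [2.3, 4.2, -3.5]
opening: 0.146
```

```bash
python3 - <<'E'
from h import *
save("wrist","w9",scale=1.5); st()
E
```

```text
t 8.9 p [497.6 250.2 131.3] r [-3.14e+00 -2.00e-03 -1.66e-01] f [-2.9  1.4  3.1] o 0.148 j [0.35 0.5  1.82 0.   0.82 2.08]
```

View pics/w9.png

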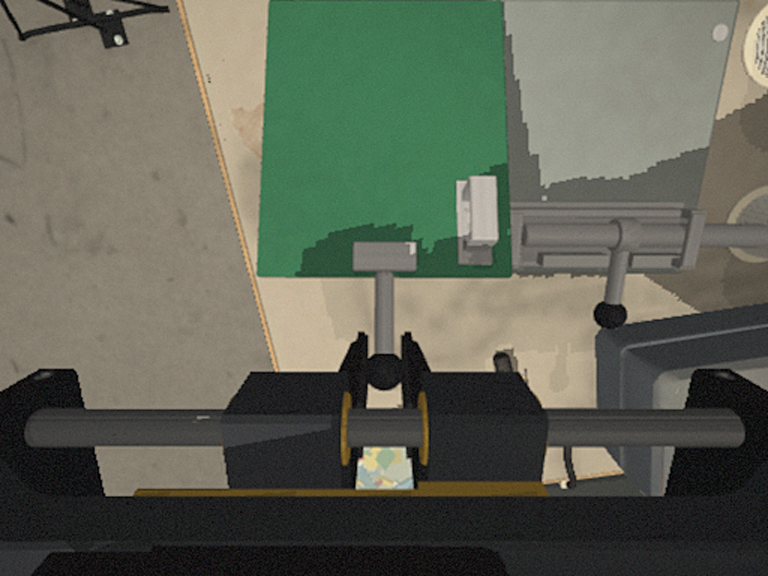

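Hatch is opening with the knob held. Continue the arc.

Call:
drive_tool(commands=[{"dx":5.1,"dy":-0.9,"dz":10.6,"yaw":0},{"dx":5.8,"dy":-1.0,"dz":10.2,"yaw":0},{"dx":6.5,"dy":-1.1,"dz":9.7,"yaw":0},{"dx":7.2,"dy":-1.2,"dz":9.3,"yaw":0},{"dx":7.8,"dy":-1.3,"dz":8.7,"yaw":0}])

```text
t: 9.32
eef_pos: [528.7, 244.8, 177.4]
tcp_rot: [-3.141, 0.0, -0.166]
ft_force: [1.8, 5.1, -3.8]
opening: 0.148
```

Call:
drive_tool(commands=[{"dx":8.4,"dy":-1.4,"dz":8.1,"yaw":0},{"dx":8.9,"dy":-1.5,"dz":7.5,"yaw":0},{"dx":9.4,"dy":-1.6,"dz":6.9,"yaw":0},{"dx":9.8,"dy":-1.7,"dz":6.2,"yaw":0},{"dx":10.3,"dy":-1.7,"dz":5.5,"yaw":0}])

```text
t: 9.73
eef_pos: [575.4, 236.9, 211.5]
tcp_rot: [-3.141, 0.001, -0.165]
ft_force: [-0.9, 4.4, -1.5]
opening: 0.15
```

Call:
drive_tool(commands=[{"dx":10.6,"dy":-1.8,"dz":4.7,"yaw":0},{"dx":10.9,"dy":-1.8,"dz":4.0,"yaw":0},{"dx":11.2,"dy":-1.9,"dz":3.2,"yaw":0},{"dx":11.4,"dy":-1.9,"dz":2.4,"yaw":0},{"dx":11.5,"dy":-1.9,"dz":1.6,"yaw":0}])

```text
t: 10.15
eef_pos: [631.3, 227.4, 227.7]
tcp_rot: [-3.141, 0.0, -0.165]
ft_force: [-1.3, 3.0, 2.4]
opening: 0.145
```

Call:
drive_tool(commands=[{"dx":11.6,"dy":-1.9,"dz":0.8,"yaw":0},{"dx":11.6,"dy":-1.9,"dz":0,"yaw":0},{"dx":11.6,"dy":-1.9,"dz":-0.9,"yaw":0},{"dx":11.5,"dy":-1.9,"dz":-1.7,"yaw":0},{"dx":0,"dy":0,"dz":0,"yaw":0}])

```text
t: 10.57
eef_pos: [679.5, 219.3, 225.9]
tcp_rot: [-3.14, -0.003, -0.166]
ft_force: [1.6, 2.1, 7.1]
opening: 0.146
```

```bash
python3 - <<'E'
from h import *
save("wrist","w10",scale=1.2);save("top","t10",crop=(100,60,300,210),scale=4); save("scene","s10",crop=(80,80,300,260),scale=3.5); st()
E
```

```text
t 10.72 p [678.2 219.5 226.1] r [-3.141e+00 -2.000e-03 -1.660e-01] f [2.8 1.2 6. ] o 0.145 j [0.22 0.61 1.3  0.   1.22 1.96]
```

View pics/w10.png

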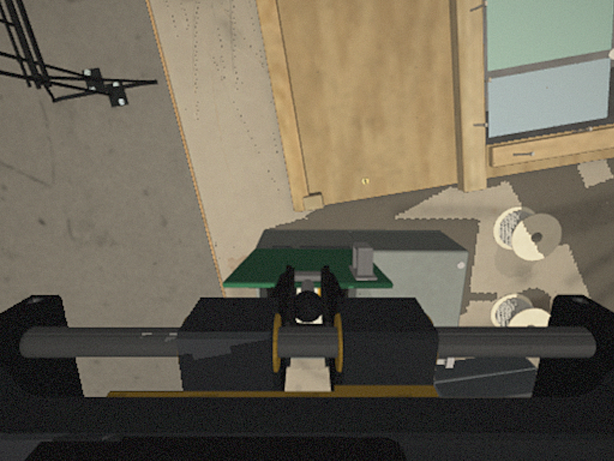

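View pics/s10.png

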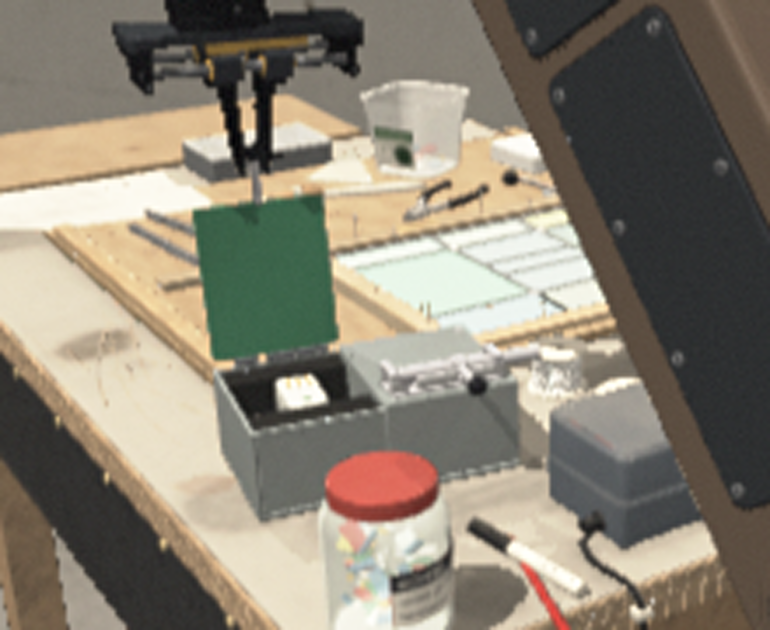

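Call:
drive_tool(commands=[{"dx":0,"dy":0,"dz":0,"yaw":0},{"dx":0,"dy":0,"dz":0,"yaw":0},{"dx":0,"dy":0,"dz":0,"yaw":0},{"dx":0,"dy":0,"dz":20,"yaw":0},{"dx":0,"dy":0,"dz":25,"yaw":0}], grip=0.45)

```text
t: 11.13
eef_pos: [676.6, 219.0, 268.5]
tcp_rot: [3.139, 0.005, -0.166]
ft_force: [1.1, 0.1, -0.2]
opening: 0.425
```

Call:
drive_tool(commands=[{"dx":-22,"dy":4,"dz":10,"yaw":0},{"dx":-22,"dy":4,"dz":0,"yaw":0},{"dx":-22,"dy":4,"dz":0,"yaw":0},{"dx":-22,"dy":3,"dz":0,"yaw":0},{"dx":0,"dy":0,"dz":0,"yaw":0}])

```text
t: 11.55
eef_pos: [586.3, 234.8, 280.9]
tcp_rot: [3.141, 0.001, -0.164]
ft_force: [0.0, 0.2, -1.2]
opening: 0.452
```

```bash
python3 - <<'E'
from h import *
save("wrist","w11",scale=1.5); st()
o,d=ray("wrist",(256,192)); p=env.state()["eef_pos"];print(o-p,d)
d=env.place_of("pack","wrist");print(d[:2])
t=env.trace("pack","wrist");print([(x["conf"],x["pixel"]) for x in t])
save("top","t11",crop=(100,60,300,210),scale=4)
E
```

```text
t 11.6 p [588.2 234.6 281. ] r [ 3.142 -0.    -0.165] f [ 0.6  0.7 -0.4] o 0.452 j [ 0.28  0.45  1.45 -0.    1.24  2.01]
[ 78.17628837 -13.25957466 170.13965171] [-0.27086378  0.04383203 -0.96161924]
[{'pixel': [256.1, 160.1], 'conf': 0.97}]
[(0.86, [255.3, 167.5])]
```

View pics/w11.png

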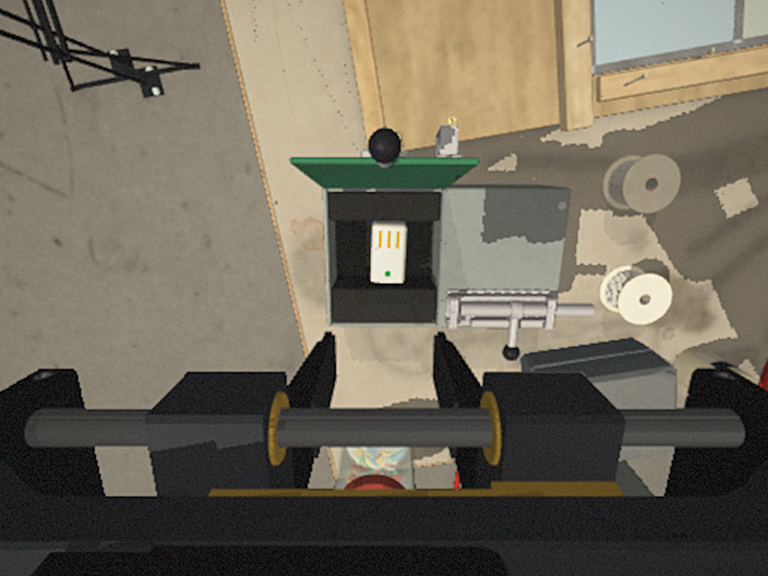

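View pics/t11.png

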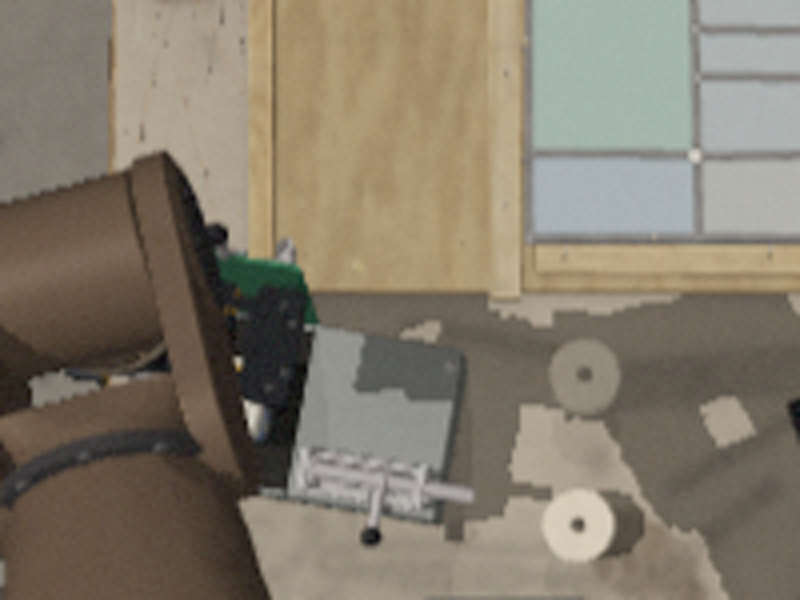

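Call:
drive_tool(commands=[{"dx":0,"dy":0,"dz":0,"yaw":7},{"dx":0,"dy":0,"dz":0,"yaw":7},{"dx":0,"dy":0,"dz":0,"yaw":7},{"dx":0,"dy":0,"dz":0,"yaw":7},{"dx":0,"dy":0,"dz":0,"yaw":7}], grip=0.7)

```text
t: 12.17
eef_pos: [590.4, 233.9, 279.8]
tcp_rot: [3.142, 0.001, 0.451]
ft_force: [-0.0, 0.5, -0.7]
opening: 0.687
```

Call:
drive_tool(commands=[{"dx":0,"dy":0,"dz":0,"yaw":7},{"dx":0,"dy":0,"dz":0,"yaw":7},{"dx":0,"dy":0,"dz":0,"yaw":7},{"dx":0,"dy":0,"dz":0,"yaw":7},{"dx":0,"dy":0,"dz":0,"yaw":7}])

```text
t: 12.58
eef_pos: [590.4, 233.9, 279.8]
tcp_rot: [-3.141, 0.0, 1.061]
ft_force: [0.6, -0.4, -0.2]
opening: 0.697
```

Call:
drive_tool(commands=[{"dx":0,"dy":0,"dz":0,"yaw":7},{"dx":0,"dy":0,"dz":0,"yaw":7},{"dx":0,"dy":0,"dz":0,"yaw":7},{"dx":0,"dy":0,"dz":0,"yaw":7},{"dx":0,"dy":0,"dz":0,"yaw":7}])

```text
t: 13.0
eef_pos: [590.4, 233.9, 279.8]
tcp_rot: [-3.141, 0.0, 1.672]
ft_force: [-1.2, 0.0, -0.0]
opening: 0.699
```

Call:
drive_tool(commands=[{"dx":0,"dy":0,"dz":0,"yaw":7},{"dx":0,"dy":0,"dz":0,"yaw":7},{"dx":0,"dy":0,"dz":0,"yaw":7},{"dx":0,"dy":0,"dz":0,"yaw":7},{"dx":0,"dy":0,"dz":0,"yaw":7}])

```text
t: 13.42
eef_pos: [590.4, 233.9, 279.8]
tcp_rot: [-3.141, -0.0, 2.283]
ft_force: [-0.4, 0.7, 0.5]
opening: 0.698
```

Call:
drive_tool(commands=[{"dx":0,"dy":0,"dz":0,"yaw":7},{"dx":0,"dy":0,"dz":0,"yaw":7},{"dx":0,"dy":0,"dz":0,"yaw":7},{"dx":0,"dy":0,"dz":0,"yaw":7},{"dx":0,"dy":0,"dz":0,"yaw":7}])

```text
t: 13.83
eef_pos: [590.4, 233.9, 279.8]
tcp_rot: [-3.141, -0.0, 2.894]
ft_force: [0.2, -0.1, 1.6]
opening: 0.702
```

Call:
drive_tool(commands=[{"dx":0,"dy":0,"dz":-30,"yaw":5},{"dx":0,"dy":0,"dz":-20,"yaw":0},{"dx":0,"dy":0,"dz":0,"yaw":0},{"dx":0,"dy":0,"dz":0,"yaw":0}])

```text
t: 14.17
eef_pos: [590.0, 233.9, 229.7]
tcp_rot: [-3.141, -0.002, 2.975]
ft_force: [-0.6, 0.2, 0.6]
opening: 0.698
```

```bash
python3 - <<'E'
from h import *
st();im=env.read_camera("wrist");st(); cv2.imwrite("pics/w12.png",cv2.resize(im[:,:,::-1],None,fx=1.5,fy=1.5))
d=env.place_of("pack","wrist");print(d[:2],atz("wrist",d[0]["pixel"],22))
for x in env.trace("pack","wrist")[:1]:
    m=x["pixels"].astype(np.uint8); c=np.argwhere(m)[:,::-1]; print(cv2.minAreaRect(c.astype(np.float32)))
    r=cv2.minAreaRect(c.astype(np.float32)); b=cv2.boxPoints(r); W=np.array([atz("wrist",p,72)[:2] for p in b]); print(W.round(1),W.mean(0))
E
```

```text
t 14.17 p [590.  233.9 229.7] r [-3.141e+00 -2.000e-03  2.975e+00] f [-0.6  0.2  0.6] o 0.698 j [ 0.27  0.49  1.51  0.    1.14 -1.13]
t 14.22 p [590.3 234.1 230.9] r [3.141 0.    2.975] f [-0.4  0.2  0.6] o 0.702 j [ 0.27  0.49  1.51  0.    1.14 -1.13]
[{'pixel': [252.1, 170.1], 'conf': 0.57}] [586.85153166 229.16221863  22.        ]
((253.5, 179.0), (46.0, 27.0), 90.0)
[[557.9 220.4]
 [563.1 251.8]
 [619.6 243. ]
 [614.1 210.1]] [588.65391846 231.31185436]
```

View pics/w12.png

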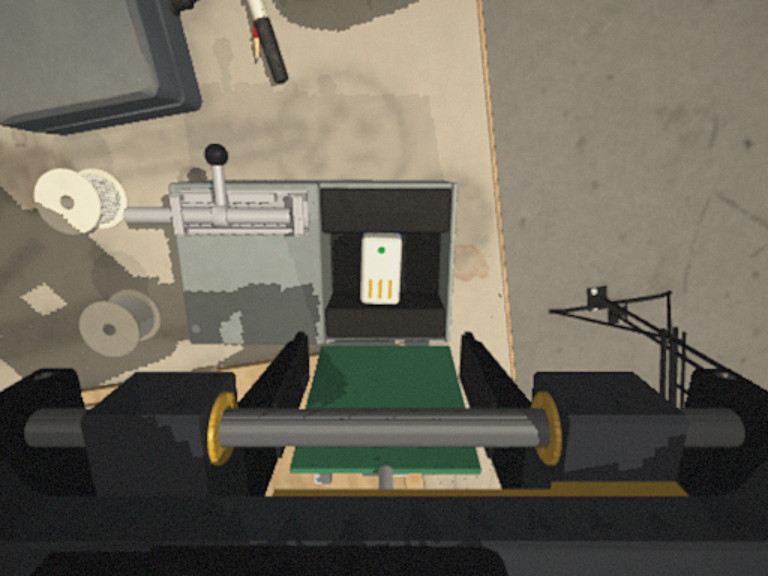

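Call:
drive_tool(commands=[{"dx":-1.5,"dy":-1.5,"dz":-40,"yaw":0},{"dx":0,"dy":0,"dz":-40,"yaw":0},{"dx":0,"dy":0,"dz":-35,"yaw":0},{"dx":0,"dy":0,"dz":0,"yaw":0},{"dx":0,"dy":0,"dz":0,"yaw":0}], grip=0.6)

```text
t: 14.73
eef_pos: [588.2, 232.8, 115.8]
tcp_rot: [-3.141, -0.001, 2.976]
ft_force: [0.4, -0.7, 0.2]
opening: 0.6
```

```bash
python3 - <<'E'
from h import *
st();im=env.read_camera("wrist");st(); cv2.imwrite("pics/w13.png",cv2.resize(im[:,:,::-1],None,fx=1.5,fy=1.5))
for x in env.trace("pack","wrist")[:1]:
    m=x["pixels"].astype(np.uint8); c=np.argwhere(m)[:,::-1]
    r=cv2.minAreaRect(c.astype(np.float32)); b=cv2.boxPoints(r); W=np.array([atz("wrist",p,72)[:2] for p in b]); print(r,W.round(1),W.mean(0))
E
```

```text
t 14.73 p [588.2 232.8 115.8] r [-3.141e+00 -1.000e-03  2.976e+00] f [ 0.4 -0.7  0.2] o 0.6 j [ 0.27  0.61  1.64  0.    0.9  -1.13]
t 14.78 p [589.  233.  117.4] r [3.141e+00 2.000e-03 2.976e+00] f [ 0.4 -0.1  1.5] o 0.596 j [ 0.27  0.61  1.64  0.    0.9  -1.13]
((254.37612915039062, 211.8301544189453), (40.217552185058594, 68.43904876708984), 1.4688007831573486) [[615.1 209.1]
 [556.6 221.7]
 [562.7 252.9]
 [621.7 242.8]] [589.02326709 231.61159833]
```

View pics/w13.png

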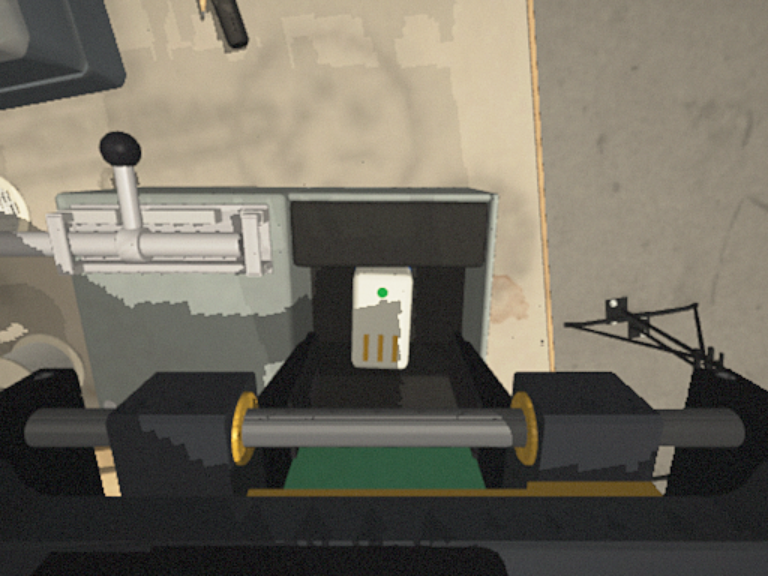

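Call:
drive_tool(commands=[{"dx":0,"dy":-1,"dz":-35,"yaw":0},{"dx":0,"dy":0,"dz":-30,"yaw":0},{"dx":0,"dy":0,"dz":-14,"yaw":0},{"dx":0,"dy":0,"dz":0,"yaw":0},{"dx":0,"dy":0,"dz":0,"yaw":0}])

```text
t: 15.25
eef_pos: [589.1, 232.0, 38.4]
tcp_rot: [3.14, 0.002, 2.976]
ft_force: [0.0, 0.2, 1.0]
opening: 0.598
```

Call:
drive_tool(commands=[{"dx":0,"dy":0,"dz":0,"yaw":0},{"dx":0,"dy":0,"dz":0,"yaw":0},{"dx":0,"dy":0,"dz":0,"yaw":0},{"dx":0,"dy":0,"dz":0,"yaw":0},{"dx":0,"dy":0,"dz":0,"yaw":0}], grip=0)

```text
t: 15.67
eef_pos: [588.3, 231.7, 37.4]
tcp_rot: [3.141, 0.001, 2.976]
ft_force: [-2.1, -1.6, 7.2]
opening: 0.337
```

Call:
drive_tool(commands=[{"dx":0,"dy":0,"dz":0,"yaw":0}])

```text
t: 15.75
eef_pos: [588.3, 231.8, 37.4]
tcp_rot: [3.141, 0.001, 2.976]
ft_force: [-1.3, -1.5, 7.1]
opening: 0.342
```

```bash
python3 - <<'E'
from h import *
st()
E
```

```text
t 15.75 p [588.3 231.8  37.4] r [3.141e+00 1.000e-03 2.976e+00] f [-1.3 -1.5  7.1] o 0.342 j [ 0.27  0.71  1.69 -0.    0.74 -1.13]
```

Call:
drive_tool(commands=[{"dx":0,"dy":0,"dz":10,"yaw":0},{"dx":0,"dy":0,"dz":20,"yaw":0},{"dx":0,"dy":0,"dz":30,"yaw":0},{"dx":0,"dy":0,"dz":30,"yaw":0},{"dx":0,"dy":0,"dz":15,"yaw":0}])

```text
t: 16.17
eef_pos: [588.6, 232.0, 145.2]
tcp_rot: [3.14, 0.003, 2.976]
ft_force: [0.4, 0.9, -2.6]
opening: 0.339
```

Call:
drive_tool(commands=[{"dx":0,"dy":-17,"dz":0,"yaw":0},{"dx":0,"dy":-30,"dz":0,"yaw":3},{"dx":0,"dy":-30,"dz":0,"yaw":3},{"dx":0,"dy":-30,"dz":0,"yaw":3},{"dx":0,"dy":-30,"dz":0,"yaw":3}])

```text
t: 16.58
eef_pos: [587.5, 93.6, 141.8]
tcp_rot: [3.141, -0.0, -3.095]
ft_force: [-0.7, -0.4, -2.8]
opening: 0.333
```

Call:
drive_tool(commands=[{"dx":0,"dy":-30,"dz":0,"yaw":3},{"dx":0,"dy":-30,"dz":0,"yaw":3},{"dx":0,"dy":-30,"dz":0,"yaw":3},{"dx":0,"dy":-30,"dz":0,"yaw":3},{"dx":0,"dy":-30,"dz":0,"yaw":3}])

```text
t: 17.0
eef_pos: [587.5, -56.6, 141.9]
tcp_rot: [3.141, -0.0, -2.833]
ft_force: [-0.1, 0.5, -2.9]
opening: 0.336
```

Call:
drive_tool(commands=[{"dx":1,"dy":-30,"dz":0,"yaw":1.2},{"dx":1,"dy":-25,"dz":0,"yaw":0},{"dx":0,"dy":-15,"dz":0,"yaw":0},{"dx":0,"dy":0,"dz":-20,"yaw":0},{"dx":0,"dy":0,"dz":0,"yaw":0}])

```text
t: 17.42
eef_pos: [588.6, -125.5, 119.3]
tcp_rot: [3.139, -0.003, -2.817]
ft_force: [-0.9, 0.8, -3.9]
opening: 0.338
```

```bash
python3 - <<'E'
from h import *
st();im=env.read_camera("wrist"); cv2.imwrite("pics/w14.png",cv2.resize(im[:,:,::-1],None,fx=1.5,fy=1.5)); save("top","t14",crop=(130,110,350,260),scale=3.6)
st()
E
```

```text
t 17.42 p [ 588.6 -125.5  119.3] r [ 3.139e+00 -3.000e-03 -2.817e+00] f [-0.9  0.8 -3.9] o 0.338 j [-0.32  0.57  1.71  0.    0.87 -2.22]
t 17.52 p [ 589.5 -124.7  121.3] r [ 3.140e+00 -1.000e-03 -2.815e+00] f [-0.   0.1 -1.8] o 0.337 j [-0.32  0.57  1.71  0.    0.87 -2.22]
```

View pics/w14.png

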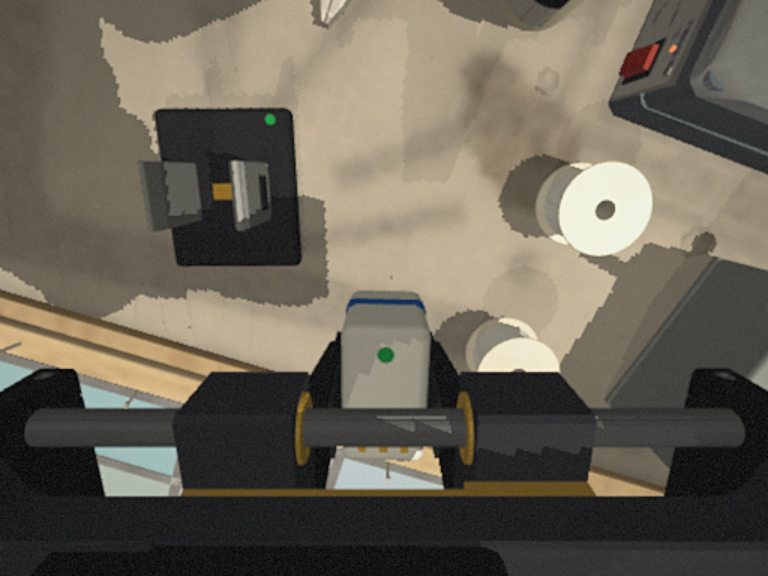

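View pics/t14.png

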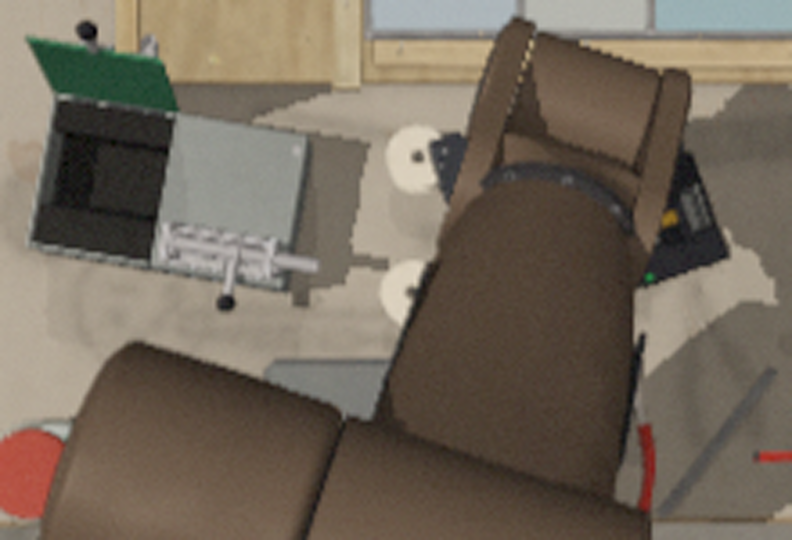

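Call:
drive_tool(commands=[{"dx":0,"dy":0,"dz":-30,"yaw":0},{"dx":0,"dy":0,"dz":-35,"yaw":0},{"dx":0,"dy":0,"dz":-25,"yaw":0},{"dx":0,"dy":0,"dz":-10,"yaw":0},{"dx":0,"dy":0,"dz":0,"yaw":0}])

```text
t: 17.93
eef_pos: [589.4, -124.3, 20.1]
tcp_rot: [3.14, -0.003, -2.814]
ft_force: [-0.0, 0.1, -2.0]
opening: 0.336
```

Call:
drive_tool(commands=[{"dx":0,"dy":0,"dz":-2,"yaw":0},{"dx":0,"dy":0,"dz":0,"yaw":0},{"dx":0,"dy":0,"dz":0,"yaw":0}])

```text
t: 18.18
eef_pos: [590.8, -125.3, 21.1]
tcp_rot: [-3.14, 0.002, -2.815]
ft_force: [0.1, -0.6, -3.2]
opening: 0.34
```

Call:
drive_tool(commands=[{"dx":0,"dy":0,"dz":-3,"yaw":0},{"dx":0,"dy":0,"dz":0,"yaw":0},{"dx":0,"dy":0,"dz":-1.5,"yaw":0},{"dx":0,"dy":0,"dz":0,"yaw":0},{"dx":0,"dy":0,"dz":0,"yaw":0}])

```text
t: 18.6
eef_pos: [590.2, -125.4, 15.4]
tcp_rot: [-3.141, 0.001, -2.815]
ft_force: [-0.1, 0.0, 3.2]
opening: 0.336
```

Call:
drive_tool(commands=[{"dx":0,"dy":0,"dz":-1,"yaw":0},{"dx":0,"dy":0,"dz":0,"yaw":0},{"dx":0,"dy":0,"dz":0,"yaw":0}])

```text
t: 18.85
eef_pos: [590.2, -125.4, 15.3]
tcp_rot: [-3.141, 0.001, -2.815]
ft_force: [-4.2, 0.5, 14.1]
opening: 0.335
```

Call:
drive_tool(commands=[{"dx":0,"dy":0,"dz":0,"yaw":0},{"dx":0,"dy":0,"dz":0,"yaw":0},{"dx":0,"dy":0,"dz":0,"yaw":0},{"dx":0,"dy":0,"dz":0,"yaw":0}], grip=0.6)

```text
t: 19.18
eef_pos: [590.0, -125.3, 13.8]
tcp_rot: [3.141, -0.0, -2.815]
ft_force: [-0.2, 0.6, -0.5]
opening: 0.561
```

Call:
drive_tool(commands=[{"dx":0,"dy":0,"dz":20,"yaw":0},{"dx":0,"dy":0,"dz":35,"yaw":0},{"dx":0,"dy":0,"dz":40,"yaw":0},{"dx":0,"dy":0,"dz":30,"yaw":0},{"dx":0,"dy":0,"dz":20,"yaw":0}])

```text
t: 19.6
eef_pos: [590.6, -125.5, 162.2]
tcp_rot: [-3.14, 0.003, -2.815]
ft_force: [0.3, 0.4, -0.5]
opening: 0.596
```

Call:
drive_tool(commands=[{"dx":0,"dy":0,"dz":0,"yaw":0},{"dx":0,"dy":0,"dz":0,"yaw":0},{"dx":0,"dy":0,"dz":0,"yaw":0}], grip=0.95)

```text
t: 19.85
eef_pos: [589.4, -125.1, 157.9]
tcp_rot: [3.141, -0.001, -2.815]
ft_force: [0.1, -0.1, -0.3]
opening: 0.757
```

```bash
python3 - <<'E'
from h import *
st();im=env.read_camera("wrist"); cv2.imwrite("pics/w15.png",cv2.resize(im[:,:,::-1][30:290,80:340],None,fx=2.3,fy=2.3,interpolation=cv2.INTER_CUBIC)); np.save("w15.npy",im)
import pickle; pickle.dump(env.calibration("wrist"),open("w15cal.pkl","wb"))
st()
for q,z in (("pack",0),("dock",0)):
    d=env.place_of(q,"wrist"); print(q,[(x["conf"],x["pixel"],atz("wrist",x["pixel"],z).round(1)) for x in d[:2]])
E
```

```text
t 19.85 p [ 589.4 -125.1  157.9] r [ 3.141e+00 -1.000e-03 -2.815e+00] f [ 0.1 -0.1 -0.3] o 0.757 j [-0.32  0.52  1.68  0.    0.95 -2.22]
t 19.9 p [ 589.4 -125.1  157.5] r [ 3.140e+00 -2.000e-03 -2.815e+00] f [ 0.3 -0.6  0.3] o 0.793 j [-0.32  0.52  1.68  0.    0.95 -2.22]
pack [(0.75, [255.3, 181.6], array([ 589.7, -125.8,    0. ]))]
dock [(0.66, [170.0, 124.1], array([ 557.3, -239.1,    0. ]))]
```

View pics/w15.png

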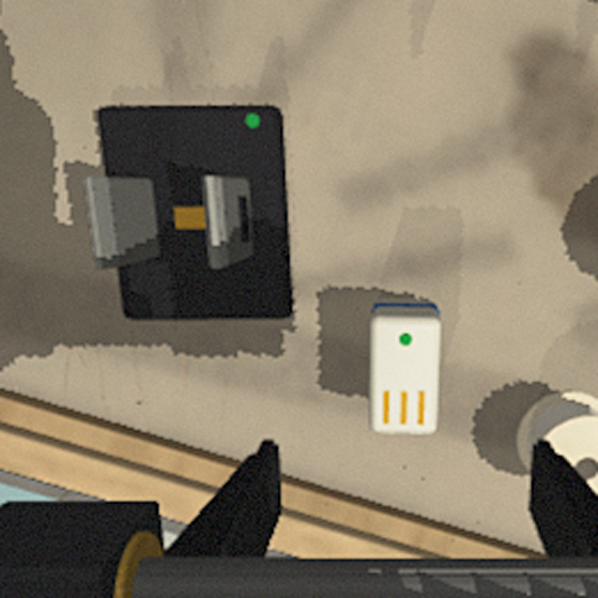

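```bash
python3 - <<'E'
from h import *
from scipy.optimize import least_squares
im=np.load("w15.npy")
c=[((u+.5)/2.3-.5+80,(v+.5)/2.3-.5+30) for u,v in [(97,107),(282,106),(292.5,318),(125,319),(189,218)]]
P=[(-50,-42.5,12),(-50,42.5,12),(50,42.5,12),(50,-42.5,12),(0,0,14)]
for n in (4,5):
    f=lambda x:np.concatenate([proj("wrist",w(x,p))[0]-np.array(px) for p,px in zip(P[:n],c)])
    r=least_squares(f,[557,-240,.327]);print(r.x.round(3),np.degrees(r.x[2]),f(r.x).round(1))
x=r.x
g=cv2.resize(im[:,:,::-1][30:200,90:240],None,fx=4,fy=3.5*4/3.5,interpolation=cv2.INTER_CUBIC).copy()
def q(p): 
    a=proj("wrist",w(x,p))[0]; return tuple(np.round([(a[0]-90+.5)*4,(a[1]-30+.5)*4]).astype(int))
for sy in (1,-1):
    Y=18.5*sy
    for a,b in [((-18,Y,12),(18,Y,12)),((-18,Y,60),(18,Y,60)),((-18,Y,12),(-18,Y,60)),((18,Y,12),(18,Y,60))]: cv2.line(g,q(a),q(b),(0,0,255),1)
B=[(-50,-42.5,12),(-50,42.5,12),(50,42.5,12),(50,-42.5,12)]
for i in range(4): cv2.line(g,q(B[i]),q(B[(i+1)%4]),(0,255,255),1)
cv2.imwrite("pics/d16.png",g)
E
```

```text
[ 5.57250e+02 -2.39455e+02  3.31000e-01] 18.988058756845163 [-0.5 -1.   0.4 -0.9  0.8  1.2 -0.6  1.1]
[ 5.57544e+02 -2.40290e+02  3.31000e-01] 18.95462395358532 [-1.4 -1.  -0.5 -0.8  0.   1.2 -1.4  1.1  3.2 -0. ]
```

View pics/d16.png

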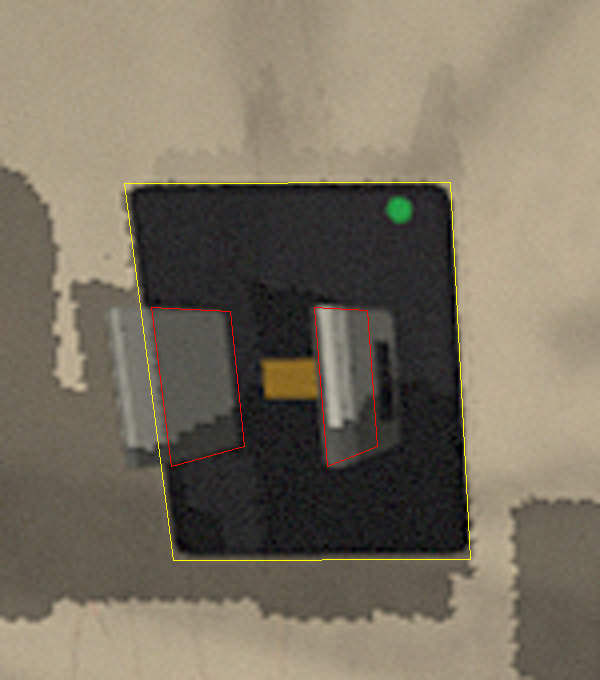

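Call:
drive_tool(commands=[{"dx":-10,"dy":-38,"dz":0,"yaw":0},{"dx":-11,"dy":-38,"dz":0,"yaw":0},{"dx":-11,"dy":-38,"dz":0,"yaw":0},{"dx":0,"dy":0,"dz":0,"yaw":0},{"dx":0,"dy":0,"dz":0,"yaw":0}])

```text
t: 20.42
eef_pos: [557.1, -240.9, 157.8]
tcp_rot: [3.14, -0.001, -2.818]
ft_force: [-0.2, 1.2, -1.2]
opening: 0.953
```

Call:
drive_tool(commands=[{"dx":0,"dy":0,"dz":0,"yaw":0},{"dx":0,"dy":0,"dz":0,"yaw":0},{"dx":0,"dy":0,"dz":0,"yaw":0}])

```text
t: 20.67
eef_pos: [558.3, -238.1, 158.7]
tcp_rot: [3.141, -0.0, -2.814]
ft_force: [0.7, -0.0, 0.6]
opening: 0.953
```

```bash
python3 - <<'E'
from h import *
st();im=env.read_camera("wrist"); np.save("w17.npy",im)
st()
x=(557.25,-239.5,.331)
X0,Y0,S=180,100,4
g=cv2.resize(im[:,:,::-1][Y0:Y0+150,X0:X0+150],None,fx=S,fy=S,interpolation=cv2.INTER_CUBIC).copy()
cv2.imwrite("pics/d17a.png",g)
def q(p): 
    a=proj("wrist",w(x,p))[0]; return tuple(np.round([(a[0]-X0+.5)*S,(a[1]-Y0+.5)*S]).astype(int))
for sy in (1,-1):
    Y=18.5*sy
    for a,b in [((-18,Y,12),(18,Y,12)),((-18,Y,60),(18,Y,60)),((-18,Y,12),(-18,Y,60)),((18,Y,12),(18,Y,60))]: cv2.line(g,q(a),q(b),(0,0,255),1)
B=[(-50,-42.5,12),(-50,42.5,12),(50,42.5,12),(50,-42.5,12)]
for i in range(4): cv2.line(g,q(B[i]),q(B[(i+1)%4]),(0,255,255),1)
cv2.imwrite("pics/d17.png",g); print([q(b) for b in B])
E
```

```text
t 20.67 p [ 558.3 -238.1  158.7] r [ 3.141 -0.    -2.814] f [ 0.7 -0.   0.6] o 0.953 j [-0.51  0.52  1.67  0.    0.95 -2.41]
t 20.72 p [ 558.3 -238.2  158.8] r [ 3.141 -0.    -2.813] f [ 0.3 -1.2  0.3] o 0.946 j [-0.51  0.52  1.67  0.    0.95 -2.41]
[(np.int64(150), np.int64(157)), (np.int64(455), np.int64(157)), (np.int64(443), np.int64(491)), (np.int64(164), np.int64(491))]
```

View pics/d17.png

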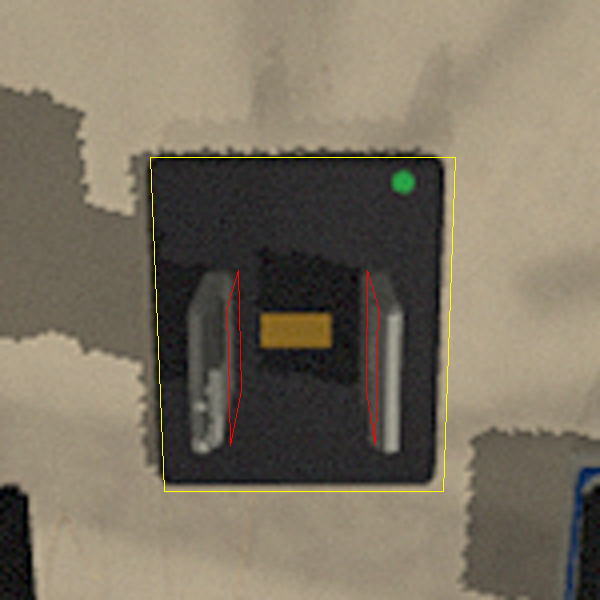

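View pics/d17a.png

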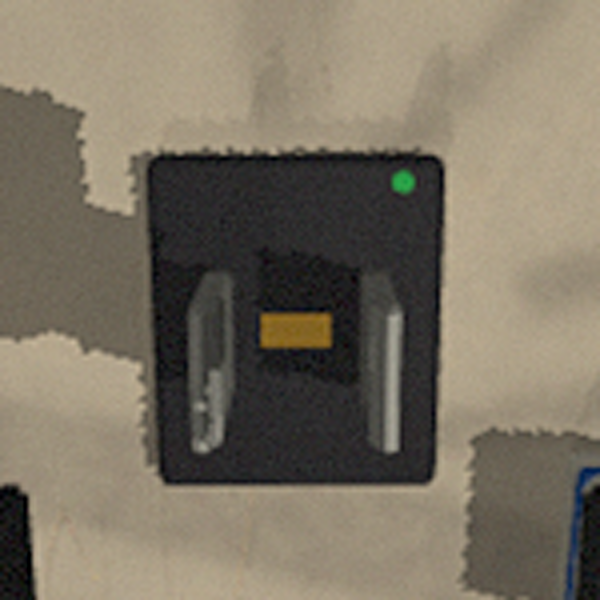

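```bash
python3 - <<'E'
from h import *
from scipy.optimize import least_squares
import pickle
c=[((u+.5)/4-.5+180,(v+.5)/4-.5+100) for u,v in [(147.5,155),(444,155),(435.5,484.5),(161,484.5),(296,331)]]
P=[(-50,-42.5,12),(-50,42.5,12),(50,42.5,12),(50,-42.5,12),(0,0,13)]
f=lambda x:np.concatenate([proj("wrist",w(x,p))[0]-np.array(px) for p,px in zip(P[:4],c)])
r=least_squares(f,[557,-240,.327]);print(r.x.round(3),np.degrees(r.x[2]),f(r.x).round(1))
print(atz("wrist",c[4],13))
d=env.place_of("dock","wrist"); print([(x["conf"],x["pixel"],atz("wrist",x["pixel"],0).round(1)) for x in d[:2]])
# pack check in w15
k=pickle.load(open("w15cal.pkl","rb"))
p15=lambda Q:cv2.projectPoints(np.array(Q,float).reshape(-1,1,3),k["rvec"],k["tvec"],k["intrinsics"],None)[0].reshape(-1,2)
c=[((u+.5)/2.3-.5+80,(v+.5)/2.3-.5+30) for u,v in [(371,318),(440,318),(437.5,433),(372.5,433)]]
P=[(-28,-16,50),(-28,16,50),(28,16,50),(28,-16,50)]
f=lambda x:(p15(w(x,P))-np.array(c)).ravel()
r=least_squares(f,[590,-125,.327]);print(r.x.round(3),f(r.x).round(1))
E
```

```text
[ 5.56819e+02 -2.41326e+02  3.32000e-01] 19.028717864357894 [-1.  -0.4  1.2 -0.7  0.6  0.6 -0.8  0.8]
[ 557.71402119 -241.32123068   13.        ]
[(0.76, [258.2, 180.9], array([ 557.3, -235.9,    0. ]))]
[ 5.90149e+02 -1.24863e+02  3.24000e-01] [-0.9 -1.   0.9 -0.9  1.   1.2 -0.9  1.1]
```

Call:
drive_tool(commands=[{"dx":10,"dy":38,"dz":0,"yaw":-7},{"dx":11,"dy":38,"dz":0,"yaw":-7},{"dx":11,"dy":37,"dz":0,"yaw":-7},{"dx":0,"dy":0,"dz":0,"yaw":-7},{"dx":0,"dy":0,"dz":0,"yaw":-7}], grip=0.8)

```text
t: 21.18
eef_pos: [590.0, -125.5, 159.1]
tcp_rot: [3.141, 0.0, 2.862]
ft_force: [0.1, 0.0, -0.3]
opening: 0.8
```

Call:
drive_tool(commands=[{"dx":0,"dy":0,"dz":0,"yaw":-7},{"dx":0,"dy":0,"dz":0,"yaw":-7},{"dx":0,"dy":0,"dz":0,"yaw":-7},{"dx":0,"dy":0,"dz":0,"yaw":-7},{"dx":0,"dy":0,"dz":0,"yaw":-7}])

```text
t: 21.6
eef_pos: [589.6, -127.6, 159.0]
tcp_rot: [3.141, 0.0, 2.248]
ft_force: [-0.1, -0.7, -0.3]
opening: 0.802
```

Call:
drive_tool(commands=[{"dx":0,"dy":0,"dz":0,"yaw":-7},{"dx":0,"dy":0,"dz":0,"yaw":-7},{"dx":0,"dy":0,"dz":0,"yaw":-6},{"dx":0,"dy":0,"dz":0,"yaw":0},{"dx":0,"dy":0,"dz":0,"yaw":0}])

```text
t: 22.02
eef_pos: [589.5, -127.9, 159.0]
tcp_rot: [3.141, 0.0, 1.908]
ft_force: [0.2, -0.6, -0.0]
opening: 0.802
```

```bash
python3 - <<'E'
from h import *
save("wrist","w18",scale=1.5);st()
print(env.state()["eef_pos"],env.state()["tcp_rot"]); d=env.place_of("pack","wrist"); print([(x["conf"],x["pixel"],atz("wrist",x["pixel"],0).round(1)) for x in d[:2]])
E
```

```text
t 22.07 p [ 589.5 -128.   159. ] r [3.141 0.    1.908] f [-0.1  0.3  0.8] o 0.799 j [-0.32  0.52  1.68  0.    0.95 -0.66]
[ 589.50764774 -127.95954275  158.98930705] [3.14144680e+00 4.26822618e-05 1.90842264e+00]
[(0.57, [256.0, 179.4], array([ 588.7, -127. ,    0. ]))]
```

View pics/w18.png

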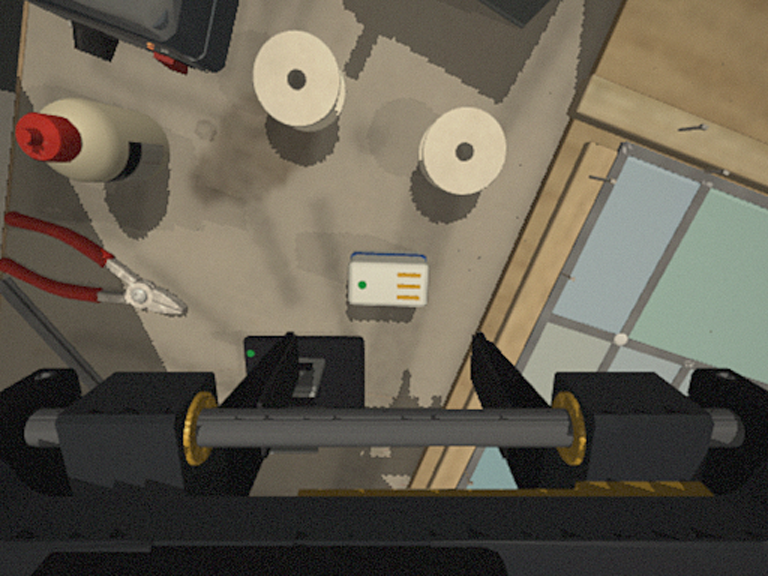

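Call:
drive_tool(commands=[{"dx":0.7,"dy":2.8,"dz":-35,"yaw":-0.6},{"dx":0,"dy":0,"dz":-35,"yaw":0},{"dx":0,"dy":0,"dz":-25,"yaw":0},{"dx":0,"dy":0,"dz":0,"yaw":0},{"dx":0,"dy":0,"dz":0,"yaw":0}])

```text
t: 22.53
eef_pos: [589.9, -125.4, 63.5]
tcp_rot: [-3.14, -0.001, 1.895]
ft_force: [-0.4, -0.0, 1.9]
opening: 0.798
```

Call:
drive_tool(commands=[{"dx":0,"dy":0,"dz":0,"yaw":0},{"dx":0,"dy":0,"dz":0,"yaw":0}])

```text
t: 22.7
eef_pos: [591.0, -125.8, 65.8]
tcp_rot: [3.139, 0.002, 1.894]
ft_force: [0.8, 0.0, -0.1]
opening: 0.799
```

```bash
python3 - <<'E'
from h import *
save("wrist","w19",scale=1.5);st()
E
```

```text
t 22.75 p [ 591.  -125.8   65.8] r [3.139e+00 2.000e-03 1.894e+00] f [ 1.1 -0.2  0.1] o 0.794 j [-0.32  0.64  1.75  0.    0.75 -0.64]
```

View pics/w19.png

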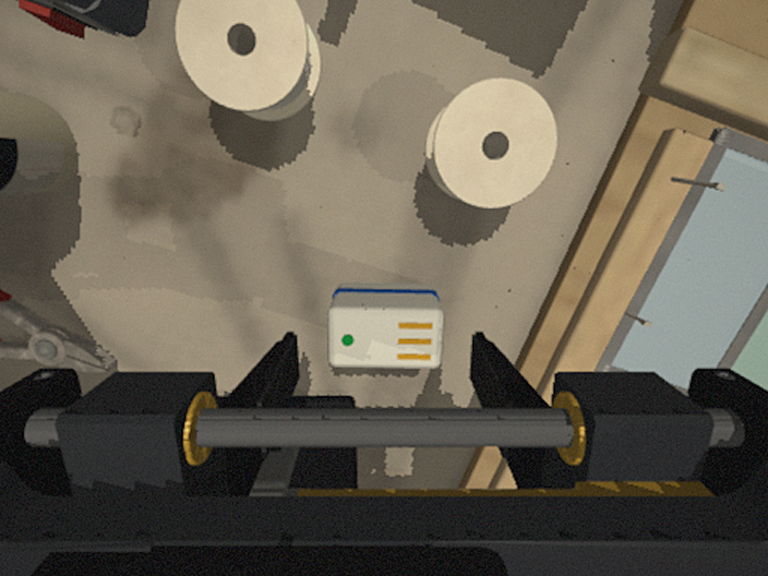

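Call:
drive_tool(commands=[{"dx":-0.5,"dy":0.4,"dz":-20,"yaw":0},{"dx":0,"dy":0,"dz":-18,"yaw":0},{"dx":0,"dy":0,"dz":-9,"yaw":0},{"dx":0,"dy":0,"dz":0,"yaw":0},{"dx":0,"dy":0,"dz":0,"yaw":0}])

```text
t: 23.17
eef_pos: [589.9, -125.3, 17.6]
tcp_rot: [3.141, 0.0, 1.894]
ft_force: [0.0, 0.4, 0.2]
opening: 0.796
```

Call:
drive_tool(commands=[{"dx":0,"dy":0,"dz":0,"yaw":0},{"dx":0,"dy":0,"dz":0,"yaw":0},{"dx":0,"dy":0,"dz":0,"yaw":0},{"dx":0,"dy":0,"dz":0,"yaw":0},{"dx":0,"dy":0,"dz":0,"yaw":0}], grip=0)

```text
t: 23.58
eef_pos: [590.2, -125.2, 17.7]
tcp_rot: [3.14, 0.001, 1.894]
ft_force: [0.6, 0.7, 7.2]
opening: 0.584
```

Call:
drive_tool(commands=[{"dx":0,"dy":0,"dz":0,"yaw":0},{"dx":0,"dy":0,"dz":0,"yaw":0}])

```text
t: 23.75
eef_pos: [590.2, -125.2, 17.7]
tcp_rot: [3.14, 0.001, 1.894]
ft_force: [0.4, 1.0, 5.3]
opening: 0.59
```

```bash
python3 - <<'E'
from h import *
st()
E
```

```text
t 23.75 p [ 590.2 -125.2   17.7] r [3.140e+00 1.000e-03 1.894e+00] f [0.4 1.  5.3] o 0.59 j [-0.32  0.71  1.78  0.    0.65 -0.64]
```

Call:
drive_tool(commands=[{"dx":0,"dy":0,"dz":15,"yaw":0},{"dx":0,"dy":0,"dz":30,"yaw":0},{"dx":0,"dy":0,"dz":30,"yaw":0.4},{"dx":0,"dy":0,"dz":12,"yaw":0},{"dx":0,"dy":0,"dz":0,"yaw":0}])

```text
t: 24.17
eef_pos: [590.6, -125.5, 106.3]
tcp_rot: [3.138, 0.003, 1.9]
ft_force: [0.8, -0.3, -2.7]
opening: 0.585
```

Call:
drive_tool(commands=[{"dx":-5,"dy":-18,"dz":0,"yaw":0},{"dx":-9,"dy":-32,"dz":0,"yaw":0},{"dx":-9,"dy":-32,"dz":0,"yaw":0},{"dx":-7,"dy":-24,"dz":0,"yaw":0},{"dx":-3,"dy":-10.5,"dz":0,"yaw":0}])

```text
t: 24.58
eef_pos: [555.1, -244.1, 101.9]
tcp_rot: [-3.14, -0.001, 1.898]
ft_force: [0.4, -0.0, -3.7]
opening: 0.591
```

Call:
drive_tool(commands=[{"dx":0,"dy":0,"dz":0,"yaw":0},{"dx":0,"dy":0,"dz":0,"yaw":0},{"dx":0,"dy":0,"dz":0,"yaw":0},{"dx":0,"dy":0,"dz":0,"yaw":0}])

```text
t: 24.92
eef_pos: [556.8, -240.4, 103.5]
tcp_rot: [-3.141, -0.001, 1.902]
ft_force: [0.3, -0.9, -3.2]
opening: 0.587
```

```bash
python3 - <<'E'
from h import *
save("wrist","w20",scale=1.5);st()
e=env.state(); p=e["eef_pos"];x=(557.3,-241.7,.330); dd=R2(x[2]).T@(p[:2]-np.array(x[:2])); print("in dock frame",dd, e["tcp_rot"][2]-np.pi/2-x[2])
E
```

```text
t 24.97 p [ 556.9 -240.5  103.6] r [-3.141 -0.     1.902] f [-1.   0.5 -3.1] o 0.588 j [-0.52  0.59  1.72  0.    0.83 -0.85]
in dock frame [0.00714637 1.29249285] 0.0010575841451568313
```

View pics/w20.png

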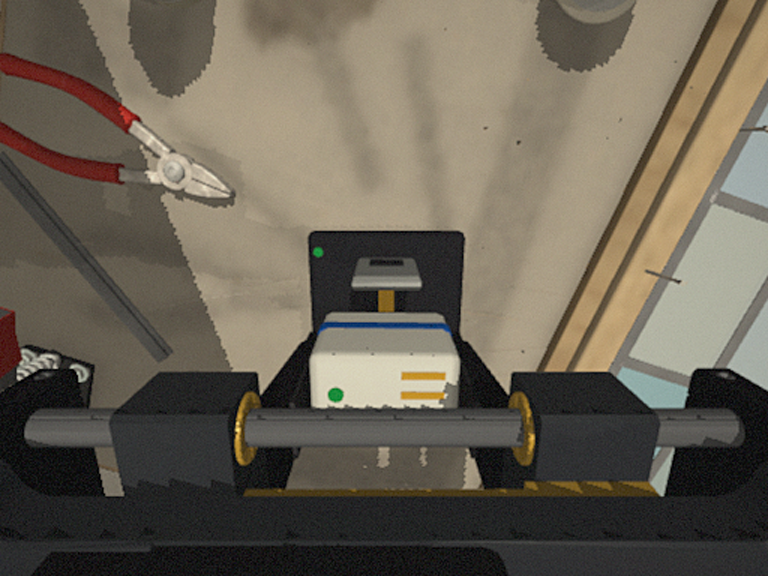

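Call:
drive_tool(commands=[{"dx":0.4,"dy":-1.2,"dz":0,"yaw":0},{"dx":0,"dy":0,"dz":-10,"yaw":0},{"dx":0,"dy":0,"dz":-8,"yaw":0},{"dx":0,"dy":0,"dz":0,"yaw":0},{"dx":0,"dy":0,"dz":0,"yaw":0}])

```text
t: 25.38
eef_pos: [556.7, -242.6, 85.0]
tcp_rot: [-3.141, -0.001, 1.901]
ft_force: [0.0, -0.6, -3.0]
opening: 0.586
```

Call:
drive_tool(commands=[{"dx":0,"dy":0,"dz":-6,"yaw":0},{"dx":0,"dy":0,"dz":-6,"yaw":0},{"dx":0,"dy":0,"dz":-6,"yaw":0},{"dx":0,"dy":0,"dz":0,"yaw":0},{"dx":0,"dy":0,"dz":0,"yaw":0}])

```text
t: 25.8
eef_pos: [556.9, -242.8, 67.5]
tcp_rot: [-3.141, -0.001, 1.9]
ft_force: [0.3, 0.8, -2.5]
opening: 0.588
```

```bash
python3 - <<'E'
from h import *
save("wrist","w21",crop=(150,130,370,295),scale=3.5);st()
e=env.state(); p=e["eef_pos"];x=(557.3,-241.7,.330); dd=R2(x[2]).T@(p[:2]-np.array(x[:2])); print("in dock frame",dd, R2(x[2]).T@e["ft_force"][:2])
E
```

```text
t 25.85 p [ 557.  -242.9   67.8] r [-3.142 -0.     1.9  ] f [-0.8  0.4 -2.6] o 0.589 j [-0.52  0.64  1.74  0.    0.76 -0.85]
in dock frame [-0.63328733 -1.01853103] [-0.58568124  0.60992896]
```

View pics/w21.png

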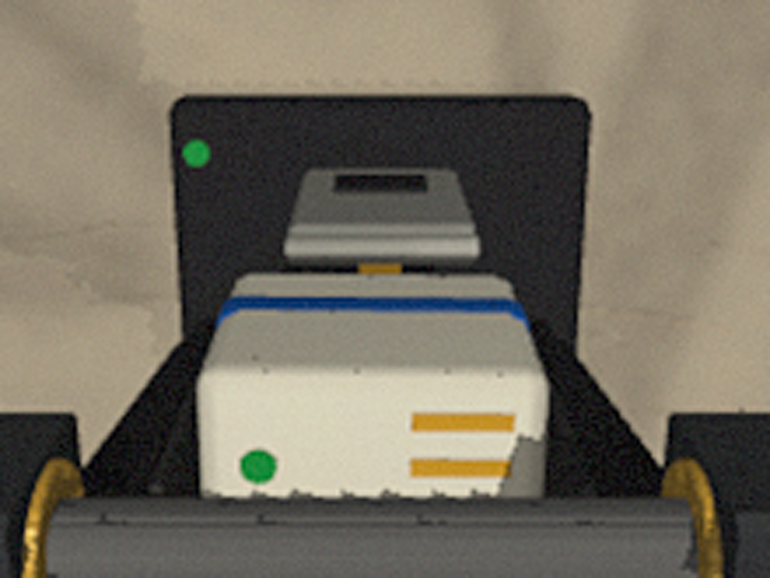

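Call:
drive_tool(commands=[{"dx":0.3,"dy":0.9,"dz":0,"yaw":0},{"dx":0,"dy":0,"dz":-8,"yaw":0},{"dx":0,"dy":0,"dz":-8,"yaw":0},{"dx":0,"dy":0,"dz":0,"yaw":0},{"dx":0,"dy":0,"dz":0,"yaw":0}])

```text
t: 26.27
eef_pos: [557.0, -241.7, 51.2]
tcp_rot: [-3.141, -0.001, 1.901]
ft_force: [1.0, -0.8, -2.5]
opening: 0.586
```

Call:
drive_tool(commands=[{"dx":0,"dy":0,"dz":-8,"yaw":0},{"dx":0,"dy":0,"dz":-7,"yaw":0},{"dx":0,"dy":0,"dz":0,"yaw":0},{"dx":0,"dy":0,"dz":0,"yaw":0}])

```text
t: 26.6
eef_pos: [557.1, -241.8, 36.3]
tcp_rot: [-3.141, -0.001, 1.901]
ft_force: [-0.3, -0.4, -2.8]
opening: 0.588
```

```bash
python3 - <<'E'
from h import *
save("wrist","w22",crop=(150,130,370,295),scale=3.5);st()
e=env.state(); p=e["eef_pos"];x=(557.3,-241.7,.330); dd=R2(x[2]).T@(p[:2]-np.array(x[:2])); print("in dock frame",dd, R2(x[2]).T@e["ft_force"][:2])
E
```

```text
t 26.65 p [ 557.3 -241.9   36.7] r [-3.141 -0.     1.901] f [-0.7  0.4 -3.3] o 0.589 j [-0.52  0.69  1.75  0.    0.7  -0.85]
in dock frame [-0.08024776 -0.22436385] [-0.55138804  0.56638829]
```

View pics/w22.png

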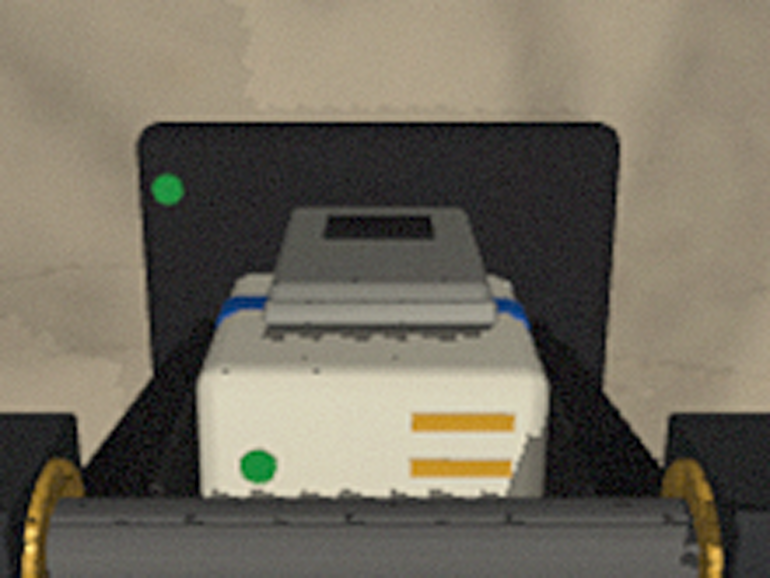

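Call:
drive_tool(commands=[{"dx":0.8,"dy":0.4,"dz":-3,"yaw":0},{"dx":0,"dy":0,"dz":-3,"yaw":0},{"dx":0,"dy":0,"dz":0,"yaw":0},{"dx":0,"dy":0,"dz":0,"yaw":0}])

```text
t: 26.98
eef_pos: [558.1, -241.5, 30.8]
tcp_rot: [-3.142, -0.0, 1.901]
ft_force: [-0.3, -0.6, -2.9]
opening: 0.586
```

Call:
drive_tool(commands=[{"dx":0,"dy":0,"dz":-1.2,"yaw":0},{"dx":0,"dy":0,"dz":0,"yaw":0},{"dx":0,"dy":0,"dz":0,"yaw":0}])

```text
t: 27.23
eef_pos: [558.2, -241.6, 29.8]
tcp_rot: [3.141, 0.0, 1.901]
ft_force: [-0.2, 1.3, -2.6]
opening: 0.585
```

Call:
drive_tool(commands=[{"dx":0,"dy":0,"dz":-1,"yaw":0},{"dx":0,"dy":0,"dz":0,"yaw":0},{"dx":0,"dy":0,"dz":0,"yaw":0}])

```text
t: 27.48
eef_pos: [558.2, -241.6, 29.7]
tcp_rot: [3.141, 0.0, 1.901]
ft_force: [-2.7, 0.1, 7.3]
opening: 0.588
```

Call:
drive_tool(commands=[{"dx":0,"dy":0,"dz":-0.7,"yaw":0},{"dx":0,"dy":0,"dz":0,"yaw":0},{"dx":0,"dy":0,"dz":0,"yaw":0}])

```text
t: 27.73
eef_pos: [558.2, -241.6, 29.7]
tcp_rot: [3.141, 0.001, 1.9]
ft_force: [-5.1, 2.4, 14.1]
opening: 0.589
```

Call:
drive_tool(commands=[{"dx":0,"dy":0,"dz":0,"yaw":0},{"dx":0,"dy":0,"dz":0,"yaw":0},{"dx":0,"dy":0,"dz":0,"yaw":0},{"dx":0,"dy":0,"dz":0,"yaw":0},{"dx":0,"dy":0,"dz":0,"yaw":0}], grip=0.8)

```text
t: 28.15
eef_pos: [558.2, -241.5, 28.0]
tcp_rot: [3.142, -0.0, 1.901]
ft_force: [-0.9, 0.7, 0.2]
opening: 0.793
```

Call:
drive_tool(commands=[{"dx":0,"dy":0,"dz":15,"yaw":0},{"dx":0,"dy":0,"dz":30,"yaw":0},{"dx":0,"dy":0,"dz":38,"yaw":0},{"dx":0,"dy":0,"dz":38,"yaw":0},{"dx":0,"dy":0,"dz":30,"yaw":0}])

```text
t: 28.57
eef_pos: [558.3, -241.6, 181.7]
tcp_rot: [3.14, 0.001, 1.901]
ft_force: [1.4, -0.0, 0.1]
opening: 0.803
```

Call:
drive_tool(commands=[{"dx":0,"dy":-30,"dz":0,"yaw":0},{"dx":0,"dy":-30,"dz":0,"yaw":0},{"dx":0,"dy":0,"dz":0,"yaw":0},{"dx":0,"dy":0,"dz":0,"yaw":0},{"dx":0,"dy":0,"dz":0,"yaw":0}])

```text
t: 28.98
eef_pos: [557.8, -301.1, 178.5]
tcp_rot: [-3.141, -0.001, 1.9]
ft_force: [0.3, -0.1, -0.3]
opening: 0.801
```

```bash
python3 - <<'E'
from h import *
st();im=env.read_camera("wrist"); cv2.imwrite("pics/w23.png",cv2.resize(im[:,:,::-1],None,fx=1.5,fy=1.5))
d=env.place_of("pack","wrist"); print([(x["conf"],x["pixel"],atz("wrist",x["pixel"],12).round(1)) for x in d[:2]])
d=env.place_of("dock","wrist"); print([(x["conf"],x["pixel"],atz("wrist",x["pixel"],0).round(1)) for x in d[:2]])
save("top","t23",crop=(120,100,350,270),scale=3.4);save("scene","s23",scale=1.5)
E
```

```text
t 28.98 p [ 557.8 -301.1  178.5] r [-3.141e+00 -1.000e-03  1.900e+00] f [ 0.3 -0.1 -0.3] o 0.801 j [-0.6   0.54  1.58  0.    1.03 -0.93]
[(0.89, [270.9, 130.4], array([ 555.2, -239.6,   12. ]))]
[(0.71, [275.0, 130.9], array([ 561.1, -239.1,    0. ]))]
```

View pics/w23.png

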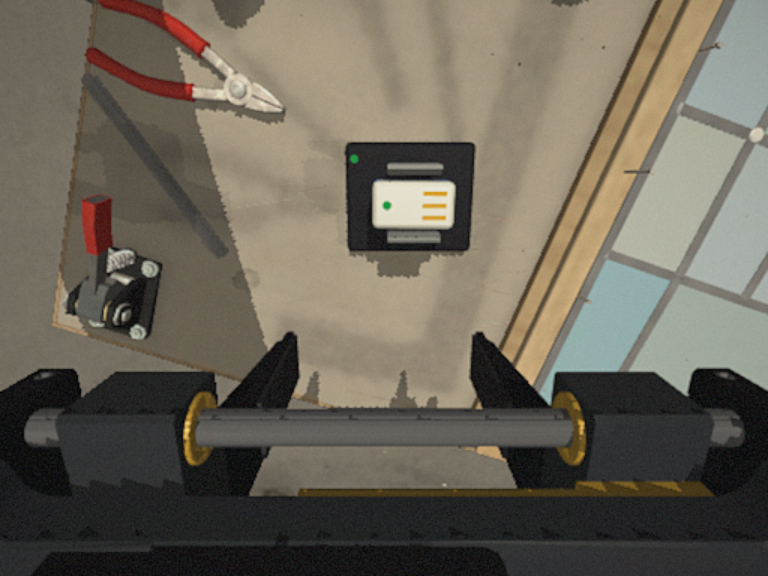

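View pics/t23.png

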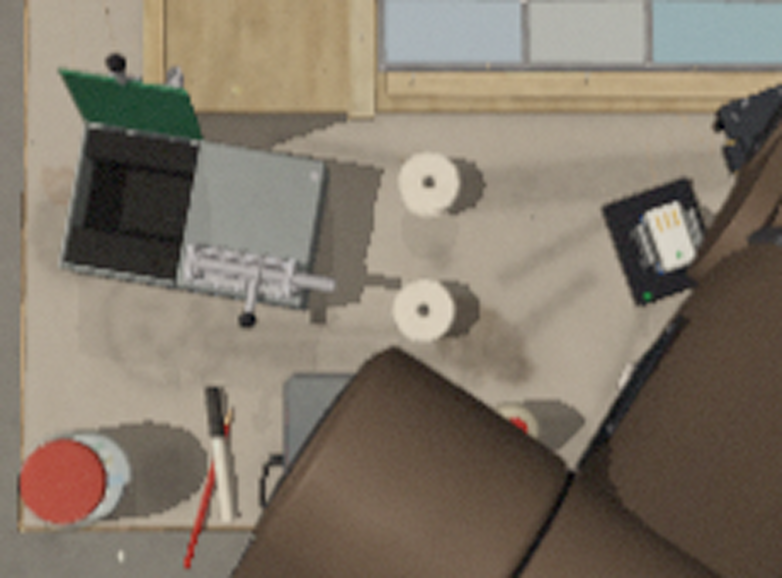

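View pics/s23.png

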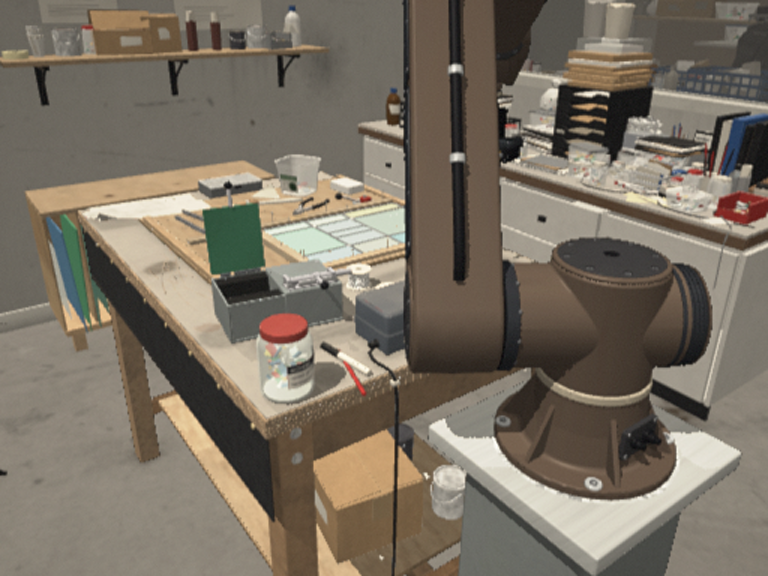

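```bash
python3 - <<'E'
from h import *
print(env.job_done()); st()
E
```

```text
the job is handed in; nothing more can be done
None
the job is handed in; nothing more can be done
```

I handed the job in at about 29 s of the 72 s allowed, with the pack standing in the charging dock.

- **Bolt and hatch:** I lifted the handle out of its notch, slid the bolt fully back (about 45 mm) and lowered the handle into the rear notch. I then swung the hatch to about 1.75 of its 1.8 rad.
- **Pack:** I took it out across its width, stood it on the bench and let go. I then took it again by its ends and lowered it between the cheeks until it sat on the base. The base contact came at the height I expected, tool tip at 29.7 mm.
- **Last checks:** The pictures show the pack between the cheeks and centred to about 1 mm by eye. The hatch is wide open and the bolt is back. The two spools stand where they did. The highest force I read was about 15 N, and the gripper ended clear of everything.

**Disagreements:**
- The network's pack and dock positions in the last wrist picture were about 6 mm apart. The picture itself and the arm's own pose both show the pack centred, so I took those.
- My dock fits from the different views differed by up to about 2.5 mm. I used a mean weighted to the two views that agreed best, then moved the pack 0.9 mm towards the cheek centre as seen in the picture.
- The flux bottle was only partly visible in the last top view and looked undisturbed. The arm never touched it as far as I could tell, but I did not measure its position again.

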